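# Sort spare tool handles through the sloping sizing box

## Task

Sort the three loose wooden handles with the sizing box by letting each slide down through the tighter of the two sloping bores it will pass, so that the thick handle ends alone in the bay under the wide bore and the two thin ones together in the bay under the narrow bore. Which bore is the wide one changes, so find out by trying; mind that a thin handle passes both and nothing can be got out of the bays again. Leave the tumbler, the shaker and the dip bowl standing where they are.

Things in the scene. Friction and masses are not known exactly. Their poses are not given: they have to be found in the camera images.
- sizing_box: fixed wooden box 190 mm wide (y), 162 mm deep (x -60 to +101 mm); its top panel slopes 35 deg down towards the robot (123 to 195 mm high), flat behind (194 mm). Origin on the worktop below the midpoint of the two bore mouths, which are 86 mm apart; x away from the robot (yawed 0 to 0.35 rad), y left, z up. Inside, an 8 mm wall at y = 0 parts two bays, behind a clear front
- bay_left (a point): centre of the floor (8 mm up) of the left bay, below the left bore: closed, 81 mm wide, 144 mm long; the bores are the only way in. A handle let go half way down a bore that it fits normally slides on by its own weight and drops in; if it hangs, a light push on its top sends it down
- bay_right (a point): centre of the floor (8 mm up) of the right bay, below the right bore: closed, 81 mm wide, 144 mm long; the bores are the only way in. A handle let go half way down a bore that it fits normally slides on by its own weight and drops in; if it hangs, a light push on its top sends it down
- bore_left (a point): centre of the left bore's mouth, on top of a 50 mm square aluminium bush in the sloping panel, 165 mm above the worktop. Through bore, 30 mm long, 4 mm chamfer at the mouth; down the bore is (0.574, 0, -0.819) in the box's frame: 35 deg from vertical, away from the robot. One bore is 26.5 mm wide, the other 32.5 mm; which is which varies and is not told
- bore_right (a point): centre of the right bore's mouth, on top of a 50 mm square aluminium bush in the sloping panel, 165 mm above the worktop. Through bore, 30 mm long, 4 mm chamfer at the mouth; down the bore is (0.574, 0, -0.819) in the box's frame: 35 deg from vertical, away from the robot. One bore is 26.5 mm wide, the other 32.5 mm; which is which varies and is not told
- handle_thick: plain turned pale-wood tool handle, standing upright at the start: straight round rod 30 mm in diameter, 95 mm long, 70 g, both ends bevelled 3 to 4 mm, two thin dark lines near the top. Origin: centre of the foot; z runs up the rod. It passes the wide bore only; in the narrow one it stops within about 9 mm of the mouth
- handle_thin_a: plain turned pale-wood tool handle, standing upright at the start: straight round rod 24 mm in diameter, 95 mm long, 70 g, both ends bevelled 3 to 4 mm, two thin dark lines near the top. Origin: centre of the foot; z runs up the rod. One of two alike; it would pass both bores, and belongs in the narrow one
- handle_thin_b: plain turned pale-wood tool handle, standing upright at the start: straight round rod 24 mm in diameter, 95 mm long, 70 g, both ends bevelled 3 to 4 mm, two thin dark lines near the top. Origin: centre of the foot; z runs up the rod. One of two alike; it would pass both bores, and belongs in the narrow one
- handle_thick_mid (a point): the middle of that handle's length, on its axis, 47.5 mm above its foot
- handle_thin_a_mid (a point): the middle of that handle's length, on its axis, 47.5 mm above its foot
- handle_thin_b_mid (a point): the middle of that handle's length, on its axis, 47.5 mm above its foot
- tumbler: bystander: a pale grey plastic tumbler, 72 mm wide, 85 mm tall, origin at the centre of its foot; leave it standing
- shaker: bystander: a clear spice shaker with a grey-white cap, 44 mm wide, 109 mm tall, origin at the centre of its foot; leave it standing
- dip_bowl: bystander: a small off-white dip bowl, 82 mm wide, 34 mm tall, origin at the centre of its foot; leave it
There are look-alikes about, which are no part of the job. Leave any blue look-alike of the handle_thin_a alone. Leave any purple look-alike of the handle_thick alone.

How it is judged:
At the end, for the whole second after the job is handed in: All three handles are inside the sizing box, through the bores (middles below 90 mm): the thick one in one bay, both thin ones in the other (middles 4 mm or more past the dividing wall's centre). As the thick one passes only the wide bore, its bay is the wide bore's (x of handle_thick_mid in the frame of sizing_box between -0.06 and 0.1 m and y of handle_thick_mid in the frame of sizing_box between -0.09 and 0.09 m and z of handle_thick_mid in the frame of sizing_box between 0 and 0.09 m and x of handle_thin_a_mid in the frame of sizing_box between -0.06 and 0.1 m and y of handle_thin_a_mid in the frame of sizing_box between -0.09 and 0.09 m and z of handle_thin_a_mid in the frame of sizing_box between 0 and 0.09 m and x of handle_thin_b_mid in the frame of sizing_box between -0.06 and 0.1 m and y of handle_thin_b_mid in the frame of sizing_box between -0.09 and 0.09 m and z of handle_thin_b_mid in the frame of sizing_box between 0 and 0.09 m and ((y of handle_thick_mid in the frame of sizing_box above 0.004 m and y of each of handle_thin_a_mid, handle_thin_b_mid in the frame of sizing_box below -0.004 m) or (y of handle_thick_mid in the frame of sizing_box below -0.004 m and y of each of handle_thin_a_mid, handle_thin_b_mid in the frame of sizing_box above 0.004 m))); the robot touches nothing.
It fails at once if the tumbler is moved more than 30 mm or tipped over (distance of tumbler from where it was at the start of the episode above 0.03 m or angle between tumbler's own z axis and vertical above 0.5 rad).
It fails at once if the shaker is moved more than 30 mm or tipped over (distance of shaker from where it was at the start of the episode above 0.03 m or angle between shaker's own z axis and vertical above 0.5 rad).
It fails at once if the dip bowl is moved more than 30 mm or tipped over (distance of dip_bowl from where it was at the start of the episode above 0.03 m or angle between dip_bowl's own z axis and vertical above 0.5 rad).
It also fails if it takes over 72 s, if anything falls off the work surface, if the arm or the gripper's body presses on something with over 40 N, if the wrist force passes 120 N, or if a joint passes its speed limit or range.

## Robot

A 7-joint arm with a two-finger parallel gripper is mounted at the origin on the work surface; the furniture and walls round the work are solid. World frame = base frame: x ahead of the robot, y to its left, z up, the work surface at z = 0. Lengths are in m, angles in rad, forces in N, time in s.
With the tool pointing down it reaches from about 0.4 to 0.9 m from the base axis. Payload 5.5 kg.
Tool frame: the origin (TCP) lies on the centre line of the jaws, within the pads' length; the fingertips stand 19 mm ahead of it and the grasp point (between the pads) is the TCP; z points along the fingers, y is the line along which they close (so a half turn about z gives the same grasp; the last joint's range is limited). The gripper opens to 85 mm and grips with 20 to 120 N. Pads are 22 mm wide; open, the fingers measure 114 mm over their backs; the gripper's body (76 mm by 85 mm) begins 54 mm behind the grasp point. The pads swing forward as they close: fully open they stand 13 mm farther back than shut.
Start: joints at [1.403, 0.501, -0.427, 1.55, 0.221, 1.138, -0.21], TCP at [0.271, -0.591, 0.25] pointing down, gripper open.
Joint ranges: [-2.88, 2.88], [-0.31, 2.03], [-1.54, 1.56], [0.2, 2.42], [-1.41, 4.55], [0.19, 2.02], [-2.57, 2.57]. Speed limits (rad/s): [2.57, 2.57, 3.14, 3.14, 3.14, 3.14, 3.14].

## Interface

Orientations are given as [roll, pitch, yaw] about the fixed x, y, z axes, in that order (R = Rz(yaw) Ry(pitch) Rx(roll)).
In Python, from cell import robot gives the robot as it stands. The module is installed in compiled form; this text tells all that it offers.
- The arm moves only by the tool jog_arm, never from a script. Its argument "increments" is a list of rows, each a list of 6 numbers: the shift along the world's x, y, z in m, then the turn, a rotation vector about the world's x, y, z in rad. In form: [[x, y, z, rx, ry, rz], ...]. A call has 1 to 5 rows; each row shifts and turns the commanded pose from where the row before left it; what a row does not reach is not made up. A row lasts 1/10 s, in which the tool goes at most 50 mm and 8.59 degrees, less where a joint would pass 70% of its speed; a pose out of reach is approached as far as the arm can. A call with a gripper value outside its range is refused whole. "claw" is the opening, from 0 (shut) to 1 (fully open), set as the call begins (left out, the last holds). The fingers move at their own pace and stop on an object; "squeeze" is the grip in N (left out, the last holds). Time passes only in rows, so rows that do not move let the fingers close. It gives the time, the measured TCP pose, the force, the opening and the grip force at its end, in the units of the state.
- robot.get_obs(): the state, without advancing time (a new reading comes with each control period).
- robot.grab_frame(name): name is "side" or "top" or "wrist"; returns the picture (420x560x3 uint8, blue, green, red); there is no depth.
- robot.calibration(name): a dict with "mtx" (3x3 intrinsics, pixels), "dist_coeffs" ([k1, k2, p1, p2, k3] as OpenCV has them; the pictures are not rectified), "R" (3x3) and "t" (3): a world point X has camera coordinates R X + t. Camera axes: x right, y down, z forward; pixel columns grow to the right and rows downward; lengths in m; the calibration is good to about 2 mm. A picture is of the moment at which its call begins: read the wrist's pose just before it. calibration takes no time and is no camera call; for the wrist camera it gives the pose at the moment of the call.
- robot.job_done(): hands the job in; it is judged then, once.
Trained networks look in the newest picture that a camera, given by its name, has taken for a name from the list of things; names that differ only in an ending like _2 or _b are one class to them, and where a whole thing is asked for, a point or a joint stands for the part that bears it (a point fixed in the world has none). Each returns a list of dicts, best first, with "score" (0 to 1); they miss things now and then, are a little off and sometimes report something else, mostly with a low value. They report only what shows in the picture. A call takes as long as a camera call. They do not tell look-alikes from the thing itself.
- robot.boxes_of(camera, name): "bbox" ([centre column, centre row, width, height] in pixels, round what is visible of it).
- robot.cut_out(camera, name): "region" (420x560 bool, what is visible of it) and "bbox" ([centre column, centre row, width, height] in pixels, round what is visible of it).
- robot.mark_of(camera, name): "xy" ([column, row] in pixels: a listed point, or the origin of a listed thing).
The state is a dict: "t": time; "joint_positions": joint angles; "dq": joint speeds; "joint_efforts": joint torques, N m; "eef_pos": TCP position; "tool_rot": TCP orientation; "contact_force": force on the tool from outside, world axes, zero at the start; "wrist_torque": the same for the moment, N m; "opening": finger opening in m; "finger_force": force on a finger pad.
Only numpy, scipy, OpenCV 4.12 (cv2) and the standard library are available. Lean on these libraries where they do the work, as an engineer would, in place of code of your own. Each camera call takes 0.05 s, during which the arm holds its last target. There are 200 camera calls.

## Working session

There is one attempt and no reset: what is moved stays moved. The work goes in short steps, Python scripts to look and compute and a tool call to move; the robot and the scene stay as the last step left them, time stands still between calls to the robot, and variables do not carry over. Pictures are saved under pics/ and viewed, at most 10 in all, crops included, and the job is handed in when it is done.

Besides the shell and the picture viewer there is one more tool, called in YAML: its name, and indented under it one key for each argument. jog_arm: Moves the arm, as the interface text tells. Its arguments: {"type":"object","properties":{"increments":{"type":"array","items":{"type":"array","items":{"type":"number"}}},"claw":{"type":"number"},"squeeze":{"type":"number"}},"required":["increments"]}

```bash
mkdir -p pics; cat > h.py <<'E'
import numpy as np, cv2
from cell import robot
def ray(cam,px):
    c=robot.calibration(cam);R=np.array(c["R"]);t=np.array(c["t"])
    u=cv2.undistortPoints(np.array([[px]],float),np.array(c["mtx"]),np.array(c["dist_coeffs"]))[0,0]
    return -R.T@t, R.T@np.array([u[0],u[1],1])
def onz(cam,px,z):
    o,d=ray(cam,px);return o+d*(z-o[2])/d[2]
def proj(cam,X):
    c=robot.calibration(cam);R=np.array(c["R"])
    return cv2.projectPoints(np.array(X,float).reshape(-1,3),cv2.Rodrigues(R)[0],np.array(c["t"]),np.array(c["mtx"]),np.array(c["dist_coeffs"]))[0][:,0]
def tri(a,pa,b,pb):
    o1,d1=ray(a,pa);o2,d2=ray(b,pb)
    d1/=np.linalg.norm(d1);d2/=np.linalg.norm(d2)
    s=np.linalg.lstsq(np.c_[d1,-d2],o2-o1,rcond=None)[0]
    p,q=o1+s[0]*d1,o2+s[1]*d2
    return (p+q)/2,np.linalg.norm(p-q)
E
python3 - <<'E'
from h import *
np.set_printoptions(precision=3,suppress=True)
for c in ["side","top"]:
    cv2.imwrite(f"pics/{c}0.png",robot.grab_frame(c))
    print(c,ray(c,[280,210]))
    for n in ["handle_thick","handle_thin_a","handle_thick_mid","handle_thin_a_mid","bore_left","bore_right","sizing_box","tumbler","shaker","dip_bowl"]:
        for r in robot.mark_of(c,n):
            if r["score"]>.2: print(c,n,round(r["score"],2),np.round(r["xy"],1))
print(robot.get_obs())
E
```

```text
side (array([ 0.452, -0.898,  0.683]), array([ 0.069,  0.859, -0.507]))
side handle_thick 0.9 [360.1 321.7]
side handle_thick 0.64 [323.4 338.3]
side handle_thin_a 0.73 [264.3 294.8]
side handle_thin_a 0.65 [298.9 287.1]
side handle_thin_a 0.62 [238.8 327.8]
side handle_thick_mid 0.8 [360.5 302.9]
side handle_thick_mid 0.6 [328.2 319.3]
side handle_thin_a_mid 0.83 [271.2 279.2]
side handle_thin_a_mid 0.67 [298.1 274.5]
side bore_left 0.78 [292.1 168.2]
side bore_right 0.83 [301.9 183.2]
side bore_right 0.35 [291.9 167.5]
side sizing_box 0.74 [240.9 309.2]
side sizing_box 0.71 [298.5 236.7]
side tumbler 0.73 [351.8 275.8]
side shaker 0.89 [239.9 272.3]
side dip_bowl 0.8 [215.1 212.9]
top (array([0.414, 0.042, 1.069]), array([ 0.131, -0.012, -0.991]))
top handle_thick 0.74 [374.  194.3]
top handle_thick 0.58 [359.8 169.7]
top handle_thin_a 0.56 [326.3 231.2]
top handle_thin_a 0.53 [359.1 254.4]
top handle_thin_a 0.46 [255.2 185.5]
top handle_thin_a 0.43 [318.3 209.3]
top handle_thin_a 0.24 [211.8 197.5]
top handle_thick_mid 0.75 [379.5 189.9]
top handle_thick_mid 0.64 [366.3 162. ]
top
[... 209 characters left out ...]
.92 [251.6 183.7]
top sizing_box 0.59 [240.8 206.2]
top tumbler 0.93 [307.1 164.5]
top tumbler 0.69 [251.9 186.4]
top shaker 0.79 [293.3 259.4]
top shaker 0.34 [253.4 184.1]
top dip_bowl 0.6 [187.9 281.7]
{'t': 1.1, 'joint_positions': array([ 1.403,  0.501, -0.427,  1.55 ,  0.221,  1.138, -0.21 ]), 'dq': array([ 0.001, -0.002, -0.002, -0.001, -0.   ,  0.001, -0.001]), 'joint_efforts': array([ -0.001, -56.939,  -5.811, -28.135,   0.013,   0.002,   0.   ]), 'eef_pos': array([ 0.271, -0.591,  0.25 ]), 'tool_rot': array([ 3.142, -0.   ,  0.431]), 'contact_force': array([ 0.134,  0.228, -0.266]), 'wrist_torque': array([-0.043,  0.019,  0.018]), 'finger_force': 0.0, 'opening': 0.08528566606023985}
```

View pics/side0.png

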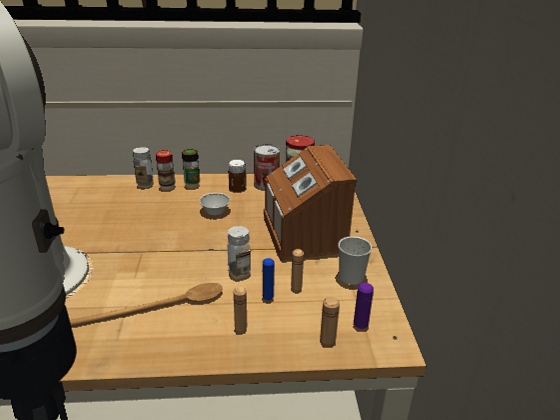

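View pics/top0.png

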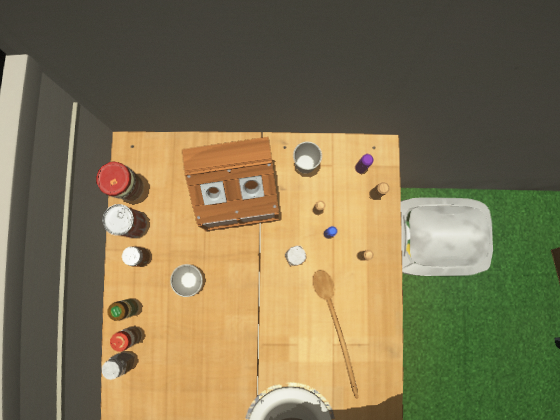

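The side view shows pale handles at (240,310), (298,271) and (329,322), the last apparently the thick one. The blue look-alike is at (268,280) and the purple one at (363,306). The top view shows the same pale ones near (368,255), (320,208) and (382,188), with the bores at (213,193) and (252,186).

```bash
python3 - <<'E'
from h import *
np.set_printoptions(precision=4,suppress=True)
fr={}
for c in ["side","top"]:
    fr[c]=robot.grab_frame(c)
    for n in ["handle_thick","handle_thin_a"]:
        for r in robot.cut_out(c,n):
            m=r["region"]
            if r["score"]>.2 and m.sum()>20:
                col=np.median(fr[c][m],axis=0)
                mm=cv2.minAreaRect(np.argwhere(m)[:,::-1].astype(np.float32))
                print(c,n,round(r["score"],2),np.round(r["bbox"],1),col,[np.round(x,1) for x in mm[:2]],m.sum())
for nm,s,t in [("thick",(360.1,321.7),(374,194.3)),("thick2",(323.4,338.3),(374,194.3)),("thinN",(298.9,287.1),(318.3,209.3)),("thinR",(238.8,327.8),(359.1,254.4)),("blue",(264.3,294.8),(326.3,231.2))]:
    print(nm,onz("side",s,0),onz("top",t,0),tri("side",s,"top",t))
for nm,t in [("thick",(382.5,187)),("thinN",(320.5,205.5)),("thinR",(368.5,254)),("purple",(368,158))]:
    print(nm,"top.095",onz("top",t,.095))
for n,s,t in [("bl",(292.1,168.2),(212.9,192.6)),("br",(301.9,183.2),(251.6,183.7))]:
    print(n,onz("side",s,.165),onz("top",t,.165),tri("side",s,"top",t))
for n,s,z in [("tumbler",(307.1,164.5),0),("shaker",(293.3,259.4),0),("bowl",(187.9,281.7),0)]: print(n,onz("top",s,z))
a=cv2.resize(fr["side"][230:350,200:400],None,fx=4,fy=4,interpolation=2)
cv2.imwrite("pics/sc.png",a)
b=cv2.resize(fr["top"][130:280,170:400],None,fx=3.4,fy=3.4,interpolation=2)
cv2.imwrite("pics/tc.png",b)
E
```

```text
side handle_thick 0.83 [365.1 306.9  14.4  47.5] [57. 18. 41.] [array([363.6, 305.4]), array([15.7, 45.4])] 647
side handle_thick 0.57 [328.8 318.5  20.1  48.3] [42. 63. 83.] [array([329.5, 319.9]), array([16.7, 44.8])] 707
side handle_thin_a 0.86 [269.2 279.9  11.9  44.7] [73. 29. 12.] [array([268.2, 279. ]), array([11.6, 42.1])] 477
side handle_thin_a 0.56 [239.9 310.5  16.3  43.7] [42. 63. 83.] [array([240., 309.]), array([44., 12.])] 504
top handle_thick 0.65 [364.6 164.7  16.8  20.3] [ 93.  60. 108.] [array([363.2, 163.2]), array([10.6, 21.2])] 209
top handle_thick 0.27 [364.8 254.8  16.8  12.7] [ 93. 145. 187.] [array([364.5, 255. ]), array([17., 10.])] 153
top handle_thin_a 0.7 [363.6 254.7  12.9  13.7] [ 92. 144. 185.] [array([364.5, 255. ]), array([10., 15.])] 143
top handle_thin_a 0.62 [319.3 207.5   8.   18. ] [100. 153. 196.] [array([318.5, 207. ]), array([ 9.2, 13.4])] 111
thick [ 0.6722 -0.1743  0.    ] [ 0.5997 -0.2188  0.    ] (array([ 0.6266, -0.2153,  0.0356]), np.float64(0.06569401013027304))
thick2 [ 0.5941 -0.2152  0.    ] [ 0.5997 -0.2188  0.    ] (array([ 0.596
[... 233 characters left out ...]
1  0.    ] (array([ 0.4387, -0.1776, -0.002 ]), np.float64(0.004638069483653524))
blue [ 0.489  -0.0855  0.    ] [ 0.5006 -0.0916  0.    ] (array([ 0.4944, -0.091 ,  0.0052]), np.float64(0.011375714960904594))
thick top.095 [ 0.6014 -0.2168  0.095 ]
thinN top.095 [ 0.5542 -0.066   0.095 ]
thinR top.095 [ 0.4397 -0.1802  0.095 ]
purple top.095 [ 0.6727 -0.1826  0.095 ]
bl [0.5644 0.1726 0.165 ] [0.5701 0.1806 0.165 ] (array([0.568 , 0.1811, 0.1613]), np.float64(0.0053763374905567525))
br [0.5795 0.0956 0.165 ] [0.5911 0.0951 0.165 ] (array([0.585 , 0.0951, 0.1663]), np.float64(0.011409171991358179))
tumbler [ 0.6772 -0.0412  0.    ]
shaker [ 0.4267 -0.0062  0.    ]
bowl [0.3662 0.2641 0.    ]
```

View pics/tc.png

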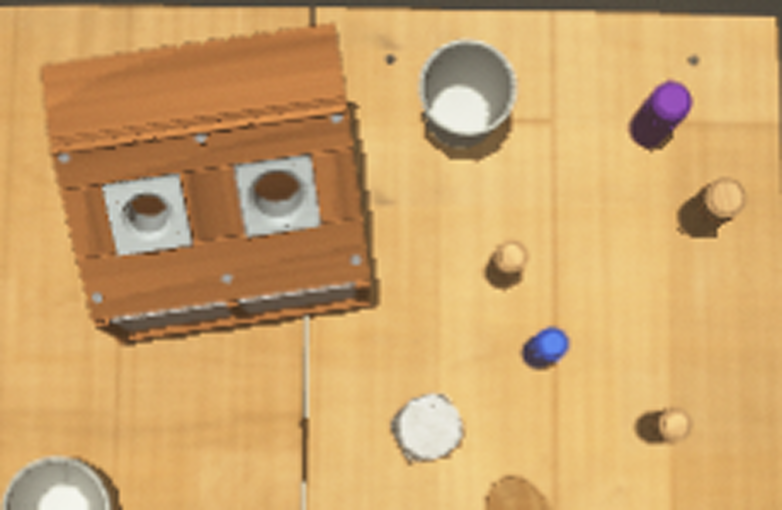

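The right bore looks wider (about 60 against 50 px in the crop), so I'll try the thick handle there first; if it passes, that settles it. First I'll move over the handles.

jog_arm:
  increments:
    - [0.03,0.035,0.006,0,0,-0.056]
    - [0.03,0.035,0.006,0,0,-0.056]
    - [0.03,0.035,0.006,0,0,-0.056]
    - [0.03,0.035,0.006,0,0,-0.056]
    - [0.03,0.035,0.006,0,0,-0.056]
  claw: 1

```text
t: 1.9
eef_pos: [0.4224, -0.4141, 0.2808]
tool_rot: [3.141, -0.0, 0.148]
contact_force: [1.3, -0.3, -0.2]
opening: 0.0855
finger_force: 0.0
```

jog_arm:
  increments:
    - [0.03,0.035,0,0,0,0]
    - [0.03,0.035,0,0,0,0]
    - [0.03,0.035,0,0,0,0]
    - [0.02,0.035,0,0,0,0]
    - [0.02,0.035,0,0,0,0]

```text
t: 2.4
eef_pos: [0.5525, -0.2389, 0.2805]
tool_rot: [3.141, -0.0, 0.151]
contact_force: [-0.1, -1.6, 0.0]
opening: 0.0853
finger_force: 0.0
```

```bash
python3 - <<'E'
from h import *
np.set_printoptions(precision=4,suppress=True)
print(ray("wrist",[280,210]), robot.get_obs()["eef_pos"])
f=robot.grab_frame("wrist");cv2.imwrite("pics/w1.png",f)
for n in ["handle_thick_mid","handle_thick"]:
  for r in robot.mark_of("wrist",n): print(n,round(r["score"],2),np.round(r["xy"],1),onz("wrist",r["xy"],.0475 if "mid" in n else 0))
print(proj("wrist",[.60,-.217,.095]),proj("wrist",[.60,-.217,0]))
E
```

```text
(array([ 0.6252, -0.2285,  0.403 ]), array([-0.2757, -0.0201, -0.9614])) [ 0.5525 -0.2389  0.2805]
handle_thick_mid 0.73 [243.5  45.8] [ 0.6722 -0.1727  0.0475]
handle_thick_mid 0.62 [270.2 133. ] [ 0.6003 -0.2077  0.0475]
handle_thick 0.62 [250.3  52.1] [ 0.6714 -0.1788  0.    ]
handle_thick 0.57 [275.3 129.4] [ 0.5993 -0.2154  0.    ]
[[273.3564 136.1127]] [[276.8553 129.0246]]
```

View pics/w1.png

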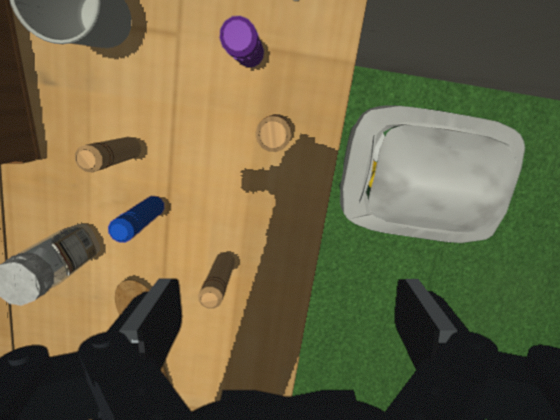

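The wrist view shows the thick handle's top ring at (275,133), thin ones at (89,158) and (210,297), blue at (122,230) and purple at (240,38).

```bash
python3 - <<'E'
from h import *
np.set_printoptions(precision=4,suppress=True)
for n,p in [("thick",(274.5,133)),("thinN",(89.5,158)),("thinR",(210,297)),("blue",(122,230)),("purple",(240,37))]:
    print(n,onz("wrist",p,.095))
for n,p in [("bl",(213.4,193.2)),("br",(251.6,187.0))]: print(n,onz("top",p,.165))
E
```

```text
thick [ 0.6026 -0.2176  0.095 ]
thinN [ 0.5576 -0.066   0.095 ]
thinR [ 0.4427 -0.1796  0.095 ]
blue [ 0.4971 -0.0952  0.095 ]
purple [ 0.6701 -0.1806  0.095 ]
bl [0.5688 0.1794 0.165 ]
br [0.5837 0.0949 0.165 ]
```

jog_arm:
  increments:
    - [0.0248,0.0108,-0.02,0,0,0.012]
    - [0.0248,0.0108,-0.03,0,0,0.012]
    - [0,0,-0.05,0,0,0]
    - [0,0,-0.05,0,0,0]
    - [0,0,-0.04,0,0,0]

```text
t: 3.05
eef_pos: [0.5993, -0.2206, 0.0873]
tool_rot: [3.142, 0.003, 0.173]
contact_force: [0.3, 0.7, -1.2]
opening: 0.0852
finger_force: 0.0
```

jog_arm:
  increments:
    - [0,0,-0.0155,0,0,0]
    - [0,0,0,0,0,0]

```text
t: 3.25
eef_pos: [0.5989, -0.2197, 0.0724]
tool_rot: [-3.14, 0.004, 0.174]
contact_force: [-1.3, 0.1, 0.0]
opening: 0.0855
finger_force: 0.0
```

jog_arm:
  increments:
    - [0,0,0,0,0,0]
    - [0,0,0,0,0,0]
    - [0,0,0,0,0,0]
    - [0,0,0,0,0,0]
    - [0,0,0,0,0,0]
  claw: 0
  squeeze: 30

```text
t: 3.75
eef_pos: [0.6023, -0.2193, 0.0767]
tool_rot: [3.14, -0.002, 0.175]
contact_force: [-0.8, 1.1, 6.1]
opening: 0.029
finger_force: 29.6
```

jog_arm:
  increments:
    - [0,0,0.03,0,0,0]
    - [0,0,0.045,0,0,0]
    - [-0.005,0.015,0.045,0.0213,-0.1203,0]
    - [-0.01,0.035,0.03,0.0213,-0.1203,0]
    - [-0.01,0.035,0.02,0.0213,-0.1203,0]

```text
t: 4.25
eef_pos: [0.5775, -0.1339, 0.2482]
tool_rot: [3.138, -0.375, 0.175]
contact_force: [-0.2, 1.3, 0.3]
opening: 0.0293
finger_force: 30.0
```

jog_arm:
  increments:
    - [-0.01,0.035,0.014,0.0213,-0.1203,0]
    - [-0.01,0.035,0,0.0213,-0.1203,0]
    - [-0.012,0.045,0,0,0,0]
    - [-0.012,0.045,0,0,0,0]
    - [-0.014,0.045,0,0,0,0]

```text
t: 4.75
eef_pos: [0.52, 0.0664, 0.2596]
tool_rot: [-3.138, -0.594, 0.174]
contact_force: [0.7, -0.5, -1.2]
opening: 0.0287
finger_force: 30.1
```

jog_arm:
  increments:
    - [0,0.013,0,0,0,0]
    - [0,0,0,0,0,0]

```text
t: 4.95
eef_pos: [0.5202, 0.082, 0.2599]
tool_rot: [-3.139, -0.594, 0.183]
contact_force: [0.6, -0.9, -0.7]
opening: 0.0295
finger_force: 30.0
```

```bash
python3 - <<'E'
from h import *
np.set_printoptions(precision=4,suppress=True)
o=robot.get_obs();print(o["eef_pos"],o["tool_rot"])
w=robot.grab_frame("wrist");
for n in ["bore_left","bore_right"]:
  for r in robot.mark_of("wrist",n): print(n,round(r["score"],2),np.round(r["xy"],1),onz("wrist",r["xy"],.165))
for n,X in [("bl",[.5688,.1794,.165]),("br",[.5837,.0949,.165])]: print(n,proj("wrist",X))
s=robot.grab_frame("side"); s=cv2.resize(s[110:260,220:370],(560,560),interpolation=2)
cv2.imwrite("pics/w2.png",w[:,:]);cv2.imwrite("pics/s2.png",s)
E
```

```text
[0.5202 0.082  0.2599] [-3.1393 -0.594   0.1833]
bore_left 0.84 [162.5 213.4] [0.5709 0.1749 0.165 ]
bore_right 0.96 [286.5 214.9] [0.585  0.0906 0.165 ]
bl [[154.1639 215.4189]]
br [[279.9208 215.6854]]
```

View pics/w2.png

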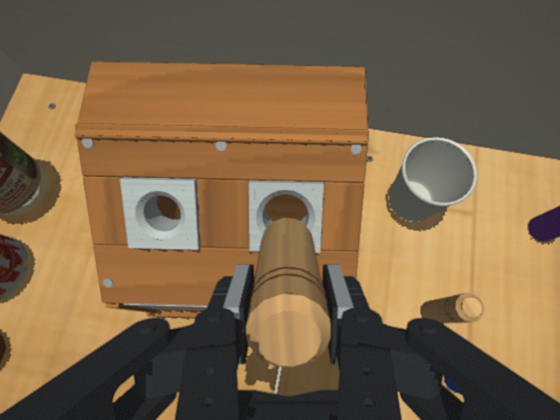

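View pics/s2.png

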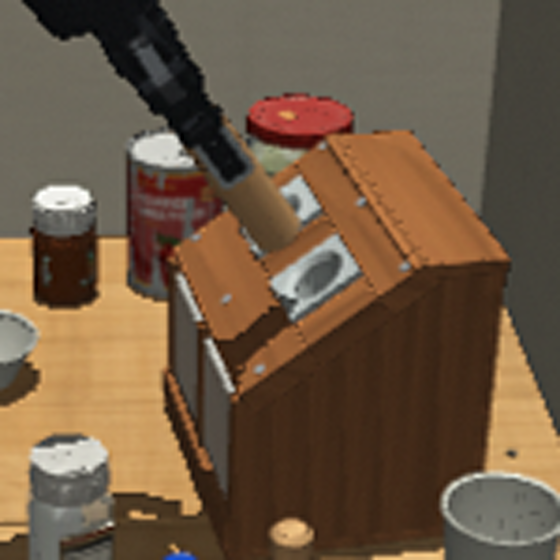

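```bash
python3 - <<'E'
from h import *
from scipy.spatial.transform import Rotation as Ro
np.set_printoptions(precision=4,suppress=True)
o=robot.get_obs();p=o["eef_pos"];R=Ro.from_euler("xyz",o["tool_rot"]).as_matrix();d=R[:,2]
print(p,o["tool_rot"],d)
for s in (-.0185,.0765,.12): print(s,p+s*d,proj("wrist",p+s*d))
# visible edges of rod: project silhouettes
for s in (-.0185,.0765):
  for e in (1,-1): print(s,e,proj("wrist",p+s*d+e*.015*R[:,1]),proj("wrist",p+s*d+e*.015*R[:,0]))
w=cv2.imread("pics/w2.png");cv2.imwrite("pics/w2c.png",cv2.resize(w[170:370,230:350],None,fx=3,fy=3,interpolation=2))
E
```

```text
[0.521  0.078  0.2594] [-3.1357 -0.5933  0.1735] [ 0.5497  0.1023 -0.8291]
-0.0185 [0.5108 0.0761 0.2747] [[285.8243 334.5964]]
0.0765 [0.5631 0.0858 0.196 ] [[286.7998 236.0722]]
0.12 [0.587  0.0903 0.1599] [[287.0134 214.5151]]
-0.0185 1 [[331.0051 334.6057]] [[285.7556 294.2362]]
-0.0185 -1 [[240.6521 334.5519]] [[285.8885 372.0789]]
0.0765 1 [[312.6258 236.0815]] [[286.7823 211.2724]]
0.0765 -1 [[260.9764 236.061 ]] [[286.8167 259.8689]]
```

View pics/w2c.png

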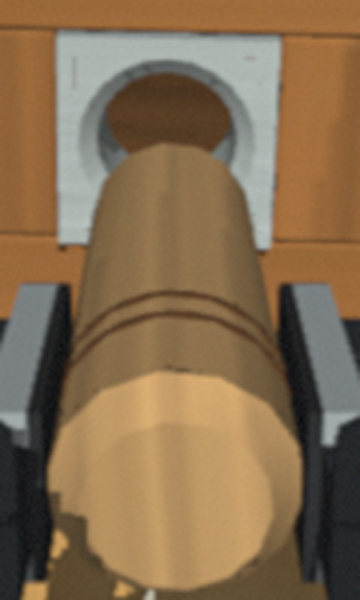

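The wrist view shows the rod axis aimed about 1 mm right of the right bore, whose centre is near (286,215), with the tilt about 1° shy. I'll correct both and advance.

jog_arm:
  increments:
    - [-0.0015,0.001,-0.001,0.003,-0.017,0]
    - [0.0085,0.0015,-0.0123,0,0,0]
    - [0.0085,0.0015,-0.0123,0,0,0]
    - [0,0,0,0,0,0]

```text
t: 5.55
eef_pos: [0.529, 0.0788, 0.2416]
tool_rot: [-3.138, -0.605, 0.173]
contact_force: [0.1, -0.0, -1.6]
opening: 0.029
finger_force: 30.0
```

jog_arm:
  increments:
    - [0.0028,0.0005,-0.0041,0,0,0]
    - [0.0028,0.0005,-0.0041,0,0,0]
    - [0.0028,0.0005,-0.0041,0,0,0]

```text
t: 5.85
eef_pos: [0.5373, 0.0808, 0.2303]
tool_rot: [-3.139, -0.606, 0.173]
contact_force: [0.4, 0.7, -1.1]
opening: 0.0293
finger_force: 30.0
```

jog_arm:
  increments:
    - [0.0028,0.0005,-0.0041,0,0,0]
    - [0.0028,0.0005,-0.0041,0,0,0]
    - [0,0,0,0,0,0]

```text
t: 6.15
eef_pos: [0.5449, 0.0834, 0.2248]
tool_rot: [-3.141, -0.611, 0.176]
contact_force: [-12.9, -0.6, 21.6]
opening: 0.029
finger_force: 36.6
```

jog_arm:
  increments:
    - [0.0028,0.0005,-0.0041,0,0,0]
    - [0.0028,0.0005,-0.0041,0,0,0]
    - [0,0,0,0,0,0]

```text
t: 6.45
eef_pos: [0.5524, 0.0848, 0.219]
tool_rot: [3.141, -0.616, 0.178]
contact_force: [-16.9, -2.5, 32.0]
opening: 0.0291
finger_force: 37.9
```

```bash
python3 - <<'E'
from h import *
from scipy.spatial.transform import Rotation as Ro
np.set_printoptions(precision=4,suppress=True)
w=robot.grab_frame("wrist")
for n in ["bore_left","bore_right"]:
  for r in robot.mark_of("wrist",n): print(n,round(r["score"],2),np.round(r["xy"],1),onz("wrist",r["xy"],.165))
s=robot.grab_frame("side")
o=robot.get_obs();p=o["eef_pos"];R=Ro.from_euler("xyz",o["tool_rot"]).as_matrix();d=R[:,2]
print(p,o["tool_rot"],d)
for q in (-.0185,.05,.066): print(q,p+q*d,proj("wrist",p+q*d),proj("side",p+q*d))
a=cv2.resize(w[130:370,130:350],None,fx=2.5,fy=2.5,interpolation=2); b=cv2.resize(s[150:225,275:335],None,fx=4,fy=8,interpolation=2)
b=cv2.resize(s[140:215,270:320],(400,600),interpolation=2)[:,:245]
cv2.imwrite("pics/c3.png",np.hstack([a,b]))
print(a.shape,b.shape)
E
```

```text
bore_left 0.85 [119.5 250. ] [0.5695 0.1815 0.165 ]
bore_right 0.8 [279.  252.6] [0.5836 0.0946 0.165 ]
[0.5524 0.0847 0.2191] [-3.1414 -0.6157  0.1771] [ 0.5685  0.102  -0.8163]
-0.0185 [0.5419 0.0828 0.2342] [[285.8415 334.5161]] [[286.3682 157.3237]]
0.05 [0.5808 0.0898 0.1783] [[286.6359 253.8672]] [[303.0312 179.0579]]
0.066 [0.5899 0.0915 0.1652] [[286.7473 242.5612]] [[306.7633 183.9259]]
(600, 550, 3) (600, 245, 3)
```

View pics/c3.png

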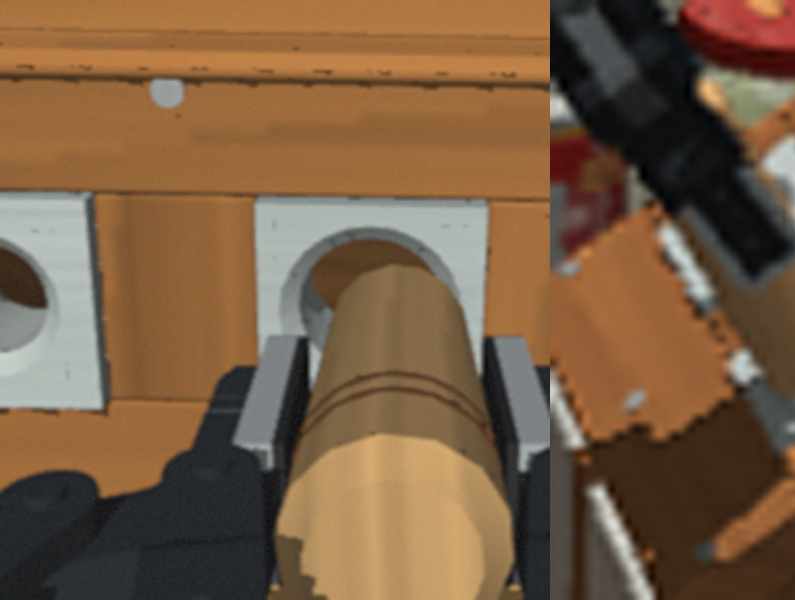

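The tip sits on the rim about 4 mm right of and 4 mm upslope from the bore centre at (279,252), so it is not in the bore. I'll back off and re-measure.

jog_arm:
  increments:
    - [-0.0085,-0.0015,0.0123,0,0,0]
    - [-0.0043,0.0036,-0.0025,0,0,0]
    - [0,0,0,0,0,0]
    - [0,0,0,0,0,0]

```text
t: 7.05
eef_pos: [0.5358, 0.0849, 0.2238]
tool_rot: [-3.14, -0.606, 0.174]
contact_force: [0.6, -0.6, -1.0]
opening: 0.0291
finger_force: 33.8
```

```bash
cat >> h.py <<'E'
from scipy.spatial.transform import Rotation as Ro
def state(n=5):
    P=[];Q=[];wr=[]
    for i in range(n):
        robot.grab_frame("wrist"); o=robot.get_obs();P.append(o["eef_pos"]);Q.append(Ro.from_euler("xyz",o["tool_rot"]).as_matrix())
    R=Ro.from_matrix(Q).mean().as_matrix()
    print("std",np.std(P,axis=0),"F",o["contact_force"],"open",o["opening"])
    return np.mean(P,0),R
def off(p,R,m,psi=.175):
    B=Ro.from_euler("z",psi).as_matrix(); d=R[:,2]; n=B@np.array([.574,0,-.819]);u=B@np.array([.819,0,.574])
    s=(m-p)@n/(d@n); h=p+s*d-m
    print("TCP",p,"rot",Ro.from_matrix(R).as_euler("xyz"),"d_box",B.T@d)
    print("s to mouth plane",s,"hit upslope",h@u,"left",h@B[:,1]); return s
E
python3 - <<'E'
from h import *
np.set_printoptions(precision=4,suppress=True)
p,R=state();off(p,R,np.array([.5837,.0948,.165]))
for n in ["bore_left","bore_right"]:
  for r in robot.mark_of("wrist",n): print(n,round(r["score"],2),np.round(r["xy"],1),onz("wrist",r["xy"],.165))
w=robot.grab_frame("wrist")
d=R[:,2]
for q in (-.01,.065,.075,.09):print(q,proj("wrist",p+q*d))
cv2.imwrite("pics/c4.png",cv2.resize(w[130:370,130:350],None,fx=2.5,fy=2.5,interpolation=2))
E
```

```text
std [0.     0.0003 0.    ] F [-0.833   0.5983 -0.2261] open 0.029251421459139056
TCP [0.5358 0.0857 0.2238] rot [-3.1393 -0.6061  0.1747] d_box [ 0.5697  0.0021 -0.8219]
s to mouth plane 0.07610332950779888 hit upslope -0.006553509084404918 left -0.00044684326896054854
bore_left 0.67 [137.8 225.7] [0.5686 0.1793 0.165 ]
bore_right 0.59 [286.2 225. ] [0.584  0.0952 0.165 ]
-0.01 [[287.1778 320.0067]]
0.065 [[287.5559 243.1936]]
0.075 [[287.5869 236.9039]]
0.09 [[287.6284 228.4727]]
```

View pics/c4.png

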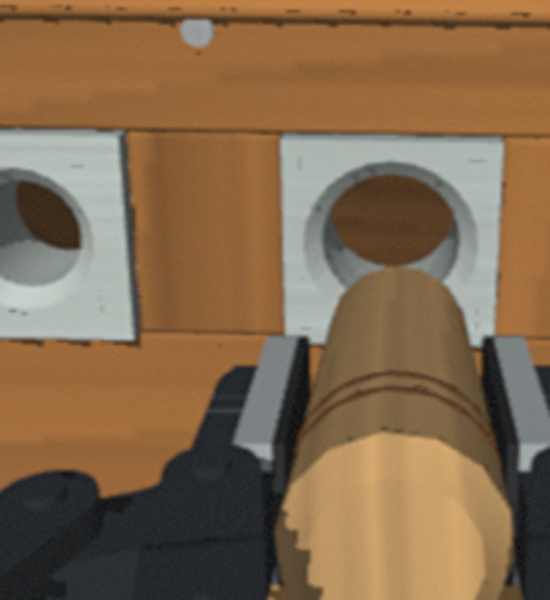

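jog_arm:
  increments:
    - [0.0048,0.0021,0.0036,0,0,0]
    - [0,0,0,0,0,0]
    - [0,0,0,0,0,0]

```text
t: 7.75
eef_pos: [0.5409, 0.0881, 0.2277]
tool_rot: [-3.139, -0.607, 0.175]
contact_force: [-0.2, 0.0, 0.4]
opening: 0.0291
finger_force: 33.8
```

```bash
python3 - <<'E'
from h import *
np.set_printoptions(precision=4,suppress=True)
p,R=state(3);off(p,R,np.array([.5837,.0948,.165]))
for n in ["bore_left","bore_right"]:
  for r in robot.mark_of("wrist",n): print(n,round(r["score"],2),np.round(r["xy"],1),onz("wrist",r["xy"],.165))
d=R[:,2]
for q in (.065,.075,.09):print(q,proj("wrist",p+q*d))
E
```

```text
std [0.0001 0.0001 0.0001] F [ 0.2111 -0.6889 -1.0768] open 0.02932806534050014
TCP [0.5405 0.0879 0.2274] rot [-3.1396 -0.6064  0.1749] d_box [ 0.5699  0.002  -0.8217]
s to mouth plane 0.07621999839342555 hit upslope -0.0003321992147091464 left 0.0008729078212758617
bore_left 0.66 [140.3 237.7] [0.5673 0.179  0.165 ]
bore_right 0.73 [290.7 235.4] [0.584  0.0934 0.165 ]
0.065 [[286.5873 242.9941]]
0.075 [[286.6537 236.7083]]
0.09 [[286.7427 228.2825]]
```

Aligned to within about 1 mm. I'll advance gently.

jog_arm:
  increments:
    - [0.0028,0.0005,-0.0041,0,0,0]
    - [0.0028,0.0005,-0.0041,0,0,0]
    - [0.0028,0.0005,-0.0041,0,0,0]
    - [0,0,0,0,0,0]

```text
t: 8.4
eef_pos: [0.5499, 0.0892, 0.216]
tool_rot: [-3.141, -0.608, 0.176]
contact_force: [-4.7, -2.7, 10.1]
opening: 0.0294
finger_force: 34.7
```

jog_arm:
  increments:
    - [0.0028,0.0005,-0.0041,0,0,0]
    - [0.0028,0.0005,-0.0041,0,0,0]
    - [0,0,0,0,0,0]

```text
t: 8.7
eef_pos: [0.5594, 0.091, 0.2137]
tool_rot: [3.141, -0.614, 0.178]
contact_force: [-8.4, -3.1, 25.5]
opening: 0.0292
finger_force: 36.8
```

```bash
cat >> h.py <<'E'
def bush(cam,m,psi=.175):
    """bush centre by fitting its grey mask against a projected 50 mm square (shift in plane)"""
    f=robot.grab_frame(cam).astype(int); sat=f.max(2)-f.min(2)
    g=((sat<28)&(f.mean(2)>95)).astype(np.uint8)
    B=Ro.from_euler("z",psi).as_matrix();u=B@np.array([.819,0,.574]);l=B[:,1]
    best=[]
    for a in np.arange(-.008,.0081,.001):
        for b in np.arange(-.008,.0081,.001):
            def poly(h,r=None):
                return np.round(proj(cam,[m+u*(a+i*h)+l*(b+j*h) for i,j in((1,1),(1,-1),(-1,-1),(-1,1))])*8).astype(np.int32)
            I=np.zeros(g.shape,np.uint8);O=I.copy()
            cv2.fillPoly(O,[poly(.030)],1,shift=3);cv2.fillPoly(O,[poly(.025)],0,shift=3)
            cv2.fillPoly(I,[poly(.025)],1,shift=3);cv2.fillPoly(I,[poly(.0205)],0,shift=3)
            best.append((g[I>0].mean()-g[O>0].mean(),a,b))
    best.sort(reverse=True); sc,a,b=best[0]
    print(cam,"bush",best[0],"->",m+u*a+l*b); return m+u*a+l*b
E
python3 - <<'E'
from h import *
np.set_printoptions(precision=4,suppress=True)
ml=np.array([.5688,.1794,.165]);mr=np.array([.5837,.0948,.165])
p,R=state(2);off(p,R,mr);d=R[:,2]
bush("wrist",mr);bush("wrist",ml);bush("top",ml);bush("side",mr)
robot.grab_frame("wrist")
for n in ["handle_thick_mid","handle_thick"]:
  for r in robot.mark_of("wrist",n): print(n,round(r["score"],2),np.round(r["xy"],1))
for r in robot.cut_out("wrist","handle_thick"):
  m=r["region"];print(round(r["score"],2),np.round(r["bbox"],1))
  for row in range(220,400,12):
    c=np.where(m[row])[0]
    if len(c): print(row,c.min(),c.max(),end="; ")
for q in (-.04,-.03,-.02,0,.02,.05,.06):print(q,proj("wrist",p+q*d),proj("wrist",p+q*d+.015*R[:,0])[0,1],proj("wrist",p+q*d-.015*R[:,0])[0,1])
E
```

```text
std [0. 0. 0.] F [-6.3462 -2.5177 24.9828] open 0.02934800516011148
TCP [0.5593 0.091  0.2137] rot [ 3.1408 -0.6142  0.178 ] d_box [ 0.5763  0.0009 -0.8172]
s to mouth plane 0.05401804552601887 hit upslope 0.007933714939605414 left 0.000590896005059962
wrist bush (np.float64(0.38564653212975286), np.float64(0.0), np.float64(0.0010000000000000009)) -> [0.5835 0.0958 0.165 ]
wrist bush (np.float64(0.8932475089421007), np.float64(0.0010000000000000009), np.float64(0.0)) -> [0.5696 0.1795 0.1656]
top bush (np.float64(0.7753697970416237), np.float64(0.002), np.float64(0.002)) -> [0.5701 0.1817 0.1661]
side bush (np.float64(0.5), np.float64(-0.001), np.float64(0.002999999999999999)) -> [0.5824 0.0976 0.1644]
handle_thick 0.6 [282.4 279.1]
handle_thick 0.4 [427.4 222.6]
0.48 [456.8 202.7 107.3  98.7]
220 404 508; 232 405 496; 244 416 459; -0.04 [[285.3059 381.3879]] 334.6347972034705 424.12139508051985
-0.03 [[285.5523 357.4304]] 313.86736961697375 397.5758582517957
-0.02 [[285.7595 337.2785]] 296.53408714245944 375.08430511734093
0 [[286.0889 305.271 ]] 269.2519702278031 339.0540109151798
0.02 [[286.3387 280.9959]] 248.75954674888536 311.4761574335623
0.05 [[286.6177 253.9006]] 226.084190815202 280.4374679600818
0.06 [[286.6925 246.6288]] 220.03345885842177 272.0610886312967
```

The bore position is confirmed at (0.5836, 0.0955). The rod has pivoted in the pads, leaving its tip downslope of the tool axis, so I'll bring the tool back onto the bore axis to straighten it.

jog_arm:
  increments:
    - [-0.0017,-0.0003,0.0025,0,0,0]
    - [-0.0033,-0.0005,-0.0023,0,0,0]
    - [-0.0033,-0.0005,-0.0023,0,0,0]
    - [0,0,0,0,0,0]

```text
t: 9.6
eef_pos: [0.5485, 0.0894, 0.2101]
tool_rot: [-3.14, -0.606, 0.177]
contact_force: [-2.2, -0.9, 8.3]
opening: 0.0291
finger_force: 34.8
```

```bash
python3 - <<'E'
from h import *
np.set_printoptions(precision=4,suppress=True)
mr=np.array([.5836,.0955,.165])
p,R=state(2);off(p,R,mr);d=R[:,2]
w=robot.grab_frame("wrist")
cv2.imwrite("pics/c5.png",cv2.resize(w[130:400,150:410],None,fx=2.2,fy=2.2,interpolation=2))
for q in (-.03,-.02,.05,.06):print(q,proj("wrist",p+q*d),proj("wrist",p+q*d+.0115*R[:,0])[0,1],proj("wrist",p+q*d-.015*R[:,0])[0,1])
E
```

```text
std [0. 0. 0.] F [-4.4132 -0.1223  8.9129] open 0.029118557592926912
TCP [0.5485 0.0894 0.2101] rot [-3.1395 -0.6058  0.1767] d_box [ 0.5694  0.003  -0.8221]
s to mouth plane 0.05736935380102488 hit upslope -0.003562615041289831 left 0.0003149353067822694
-0.03 [[285.5718 357.5838]] 324.51026227190783 397.73068158801755
-0.02 [[285.7723 337.4158]] 306.4559342223539 375.2232329446754
0.05 [[286.6024 253.9783]] 232.77001207341428 280.5163634616558
0.06 [[286.6749 246.7017]] 226.4187003257818 272.1352153314615
```

View pics/c5.png

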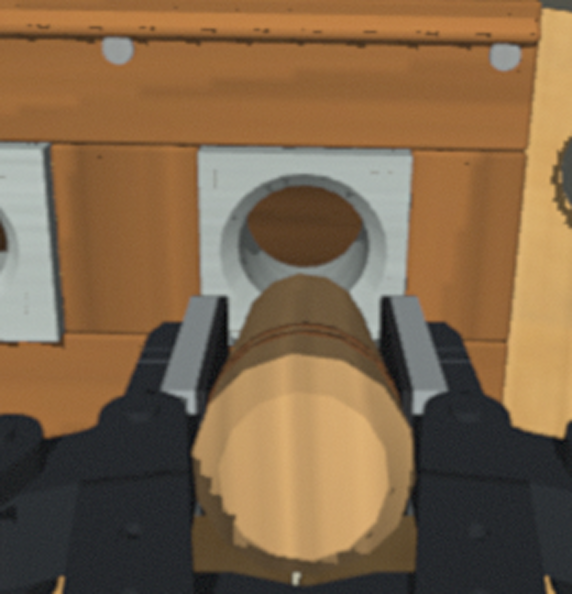

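The tip now rests on the lower rim with the rod pivoted about 15° in the pads, though laterally it is centred. I'll stand the rod on clear worktop near (0.44, 0.12) and regrasp it firmly rather than force it.

jog_arm:
  increments:
    - [-0.0172,-0.003,0.0246,0,0,0]
    - [-0.0172,-0.003,0.0246,0,0,0]
    - [-0.025,0.012,0,-0.0202,0.1146,0]
    - [-0.025,0.012,0,-0.0202,0.1146,0]
    - [-0.025,0.012,0,-0.0202,0.1146,0]

```text
t: 10.25
eef_pos: [0.4543, 0.1182, 0.2377]
tool_rot: [-3.139, -0.254, 0.166]
contact_force: [0.0, 0.3, -0.8]
opening: 0.0291
finger_force: 33.8
```

jog_arm:
  increments:
    - [0,0,-0.04,0,0,0]
    - [0,0,-0.04,0,0,0]
    - [0,0,-0.04,0,0,0]
    - [0,0,-0.04,0,0,0]
    - [0,0,0,0,0,0]

```text
t: 10.75
eef_pos: [0.4524, 0.1185, 0.0834]
tool_rot: [-3.14, -0.25, 0.171]
contact_force: [-1.5, 0.6, -1.0]
opening: 0.029
finger_force: 33.8
```

```bash
python3 - <<'E'
from h import *
np.set_printoptions(precision=4,suppress=True)
p,R=state(2);print(p,R[:,2],robot.get_obs()["joint_positions"])
f=robot.grab_frame("side")
for n in ["handle_thick","handle_thick_mid"]:
  for r in robot.mark_of("side",n): print(n,round(r["score"],2),np.round(r["xy"],1))
print(proj("side",[p,p+[0,0,-.058],p+[0,0,.037]]))
for r in robot.cut_out("side","handle_thick"):
  m=r["region"]
  if m.sum()>20: print(r["score"],r["bbox"],np.median(f[m],axis=0),cv2.fitLine(np.argwhere(m)[:,::-1].astype(np.float32),2,0,.01,.01).ravel())
E
```

```text
std [0.0007 0.0004 0.0009] F [-0.0943  0.83   -0.4615] open 0.028886896415869272
[0.4546 0.1207 0.087 ] [ 0.2485  0.0478 -0.9674] [ 0.2998  0.4027 -0.7276  2.303   0.8748  0.4009 -2.545 ]
handle_thick 0.92 [357.2 321. ]
handle_thick 0.72 [350.6 273.7]
handle_thick 0.61 [242.5 226.8]
handle_thick_mid 0.81 [360.5 303. ]
handle_thick_mid 0.68 [244.6 209.9]
[[246.0504 208.6644]
 [246.3759 229.6217]
 [245.8342 194.7354]]
0.86 [366.9, 304.9, 18.1, 50.1] [61. 20. 44.] [  0.1362  -0.9907 363.2667 305.2511]
0.45 [244.1, 213.2, 15.1, 37.4] [45.5 68.5 90. ] [  0.0047  -1.     245.8719 219.7012]
```

jog_arm:
  increments:
    - [0,0,-0.02,0,0,0]
    - [0,0,-0.008,0,0,0]
    - [0,0,0,0,0,0]
  squeeze: 20

```text
t: 11.35
eef_pos: [0.4562, 0.1184, 0.06]
tool_rot: [-3.136, -0.259, 0.165]
contact_force: [-0.9, -0.1, 0.5]
opening: 0.0293
finger_force: 33.8
```

jog_arm:
  increments:
    - [0,0,-0.004,0,0,0]
    - [0,0,0,0,0,0]

```text
t: 11.55
eef_pos: [0.4579, 0.1192, 0.0579]
tool_rot: [-3.137, -0.263, 0.166]
contact_force: [-2.3, -2.3, 11.1]
opening: 0.0292
finger_force: 35.2
```

jog_arm:
  increments:
    - [0,0,-0.002,0,0,0]
    - [0,0,0,0,0,0]
    - [0,0,0.003,0,0,0]

```text
t: 11.85
eef_pos: [0.4577, 0.1195, 0.0588]
tool_rot: [-3.136, -0.262, 0.166]
contact_force: [0.5, 1.0, -0.4]
opening: 0.0292
finger_force: 34.1
```

jog_arm:
  increments:
    - [0,0,0,0,0,0]
    - [0,0,0,0,0,0]
    - [0,0,0,0,0,0]
  claw: 1

```text
t: 12.15
eef_pos: [0.4557, 0.119, 0.0565]
tool_rot: [-3.136, -0.258, 0.166]
contact_force: [0.6, 0.3, -0.9]
opening: 0.0715
finger_force: 0.0
```

jog_arm:
  increments:
    - [0,0,0.04,0,0,0]
    - [0,0,0.05,0,0,0]
    - [0,0,0.05,0,0,0]
    - [0.0,0,0.04,-0.0226,0.128,0]
    - [0.0,0,0,-0.0226,0.128,0]

```text
t: 12.65
eef_pos: [0.4587, 0.1185, 0.2362]
tool_rot: [3.139, -0.023, 0.165]
contact_force: [0.2, 0.5, -0.1]
opening: 0.0851
finger_force: 0.0
```

```bash
python3 - <<'E'
from h import *
np.set_printoptions(precision=4,suppress=True)
p,R=state(2);print(p,robot.get_obs()["tool_rot"],robot.get_obs()["joint_positions"])
f={}
for c in ["side","top","wrist"]:
  f[c]=robot.grab_frame(c)
  for n in ["handle_thick","handle_thick_mid"]:
    for r in robot.mark_of(c,n): print(c,n,round(r["score"],2),np.round(r["xy"],1),onz(c,r["xy"],0 if n[-1]=="k" else .0475))
  for r in robot.cut_out(c,"handle_thick"):
    m=r["region"]
    if m.sum()>20: print(c,round(r["score"],2),np.round(r["bbox"],1),np.median(f[c][m],axis=0),cv2.fitLine(np.argwhere(m)[:,::-1].astype(np.float32),2,0,.01,.01).ravel()[:2])
E
```

```text
std [0.0006 0.0003 0.0011] F [-0.2603 -0.0932 -0.5567] open 0.08536812171358141
[0.4602 0.1181 0.232 ] [-3.138  -0.0165  0.1629] [ 0.464   0.2674 -0.8793  1.9994  0.2503  0.9668 -1.946 ]
side handle_thick 0.8 [244.9 234.7] [0.4509 0.143  0.    ]
side handle_thick 0.56 [360.2 323.4] [ 0.6714 -0.179   0.    ]
side handle_thick_mid 0.88 [361.6 302.9] [ 0.6702 -0.1739  0.0475]
side handle_thick_mid 0.53 [246.  222.1] [0.454  0.125  0.0475]
side 0.77 [364.5 305.4  21.3  51.5] [61. 20. 44.] [ 0.1363 -0.9907]
side 0.63 [310.2 202.7  96.  114.6] [26. 43. 68.] [ 0.3669 -0.9302]
side 0.61 [246.1 221.6  11.5  38.7] [44.  66.  86.5] [0.1863 0.9825]
top handle_thick 0.78 [359.1 167.1] [ 0.6725 -0.18    0.    ]
top handle_thick_mid 0.78 [366.2 164.7] [ 0.6677 -0.1886  0.0475]
top 0.78 [365.2 164.2  20.3  18.7] [100.  63. 113.] [ 0.6651 -0.7467]
wrist handle_thick 0.8 [286.  192.2] [0.4504 0.1189 0.    ]
wrist handle_thick_mid 0.78 [285.4 199.3] [0.4545 0.1199 0.0475]
wrist 0.67 [287.2 209.   34.6  59.6] [48. 69. 85.] [0.0732 0.9973]
```

```bash
python3 - <<'E'
from h import *
np.set_printoptions(precision=2,suppress=True)
p,R=state(1)
f=robot.grab_frame("wrist"); 
rs=[r for r in robot.cut_out("wrist","handle_thick") if r["score"]>.3];m=rs[0]["region"]
print([(i,np.where(m[i])[0].min(),np.where(m[i])[0].max()) for i in range(170,250,6) if m[i].any()])
g=cv2.cvtColor(f,cv2.COLOR_BGR2GRAY); print(g[170:250:2,286])
a=np.linspace(0,6.28,40)
for x in (.450,.4525,.455,.4575):
  for z,r in ((0,.012),(.095,.012),(.092,.015)):
    q=proj("wrist",[[x+r*np.cos(t),.119+r*np.sin(t),z] for t in a]); print(x,z,q.min(0),q.max(0))
E
```

```text
std [0. 0. 0.] F [ 1.02 -0.49  0.07] open 0.08554612402481633
[(182, np.int64(276), np.int64(297)), (188, np.int64(274), np.int64(301)), (194, np.int64(273), np.int64(303)), (200, np.int64(272), np.int64(304)), (206, np.int64(270), np.int64(305)), (212, np.int64(269), np.int64(306)), (218, np.int64(269), np.int64(307)), (224, np.int64(270), np.int64(306)), (230, np.int64(274), np.int64(302))]
[ 67  72  74  70  63  63  63  62  61  62  62  52  57  64  69  74  75  78
  80  77  78  81  79  78  82  80  79  80  80  81  79  75  71  78  76  74
 100 157 157 155]
0.45 0 [273.89 181.03] [298.06 204.69]
0.45 0.095 [269.04 204.83] [301.37 235.8 ]
0.45 0.092 [265.24 199.88] [305.23 238.23]
0.4525 0 [274.28 178.55] [298.5  202.29]
0.4525 0.095 [269.55 201.55] [301.97 232.69]
0.4525 0.092 [265.74 196.62] [305.83 235.16]
0.455 0 [274.67 176.06] [298.94 199.89]
0.455 0.095 [270.07 198.26] [302.56 229.55]
0.455 0.092 [266.24 193.35] [306.43 232.08]
0.4575 0 [275.07 173.56] [299.38 197.48]
0.4575 0.095 [270.59 194.96] [303.17 226.4 ]
0.4575 0.092 [266.75 190.05] [307.03 228.98]
```

jog_arm:
  increments:
    - [-0.008,-0.0005,-0.03,-0.003,0.016,0.012]
    - [0,0,-0.045,0,0,0]
    - [0,0,-0.045,0,0,0]
    - [0,0,-0.04,0,0,0]
    - [0,0,0,0,0,0]

```text
t: 14.0
eef_pos: [0.4443, 0.1172, 0.066]
tool_rot: [-3.14, 0.01, 0.179]
contact_force: [-1.1, -0.8, 0.0]
opening: 0.0855
finger_force: 0.0
```

```bash
python3 - <<'E'
from h import *
np.set_printoptions(precision=4,suppress=True)
p,R=state(3);print(p,robot.get_obs()["tool_rot"],robot.get_obs()["joint_positions"])
print(proj("wrist",[p+[-.003,0,.095-p[2]],p+[0,0,.095-p[2]]]))
f=robot.grab_frame("wrist")
for r in robot.cut_out("wrist","handle_thick"):
  m=r["region"]
  print(round(r["score"],2),np.round(r["bbox"],1))
for n in ["handle_thick","handle_thick_mid"]:
    for r in robot.mark_of("wrist",n): print(n,round(r["score"],2),np.round(r["xy"],1),onz("wrist",r["xy"],0 if n[-1]=="k" else .0475))
E
```

```text
std [0.0013 0.0004 0.0012] F [0.2371 0.1673 0.8698] open 0.08527587345875627
[0.4479 0.1186 0.0702] [-3.1406 -0.0019  0.1786] [ 0.2695  0.5264 -0.6995  2.1254  0.5462  0.6706 -2.1955]
[[284.1856 357.5398]
 [285.8286 349.7704]]
0.82 [289.4 290.9  86.5 154.2]
handle_thick 0.81 [288.6 236.9] [0.4524 0.1178 0.    ]
handle_thick_mid 0.85 [288.9 269.5] [0.4543 0.1179 0.0475]
```

jog_arm:
  increments:
    - [0.002,0,0,0,0,0]
    - [0,0,0,0,0,0]
    - [0,0,0,0,0,0]

```text
t: 14.65
eef_pos: [0.4508, 0.1181, 0.0707]
tool_rot: [-3.141, -0.001, 0.178]
contact_force: [0.0, -0.5, -0.2]
opening: 0.0858
finger_force: 0.0
```

jog_arm:
  increments:
    - [0,0,0,0,0,0]
    - [0,0,0,0,0,0]
    - [0,0,0,0,0,0]
    - [0,0,0,0,0,0]
    - [0,0,0,0,0,0]
  claw: 0
  squeeze: 90

```text
t: 15.15
eef_pos: [0.4506, 0.1183, 0.0705]
tool_rot: [-3.141, -0.001, 0.178]
contact_force: [-0.2, 0.8, 3.5]
opening: 0.0282
finger_force: 88.5
```

jog_arm:
  increments:
    - [0.012,-0.002,0.03,0,0,0]
    - [0.02,-0.004,0.045,0,0,0]
    - [0.02,-0.006,0.045,0,0,0]
    - [0.02,-0.006,0.045,0,0,0]
    - [0,0,0.02,0,0,0]

```text
t: 15.65
eef_pos: [0.5266, 0.0995, 0.2595]
tool_rot: [-3.141, -0.007, 0.175]
contact_force: [-0.0, 0.1, -1.6]
opening: 0.0283
finger_force: 88.6
```

```bash
python3 - <<'E'
from h import *
np.set_printoptions(precision=4,suppress=True)
p,R=state(3);o=robot.get_obs();print(p,o["tool_rot"],o["joint_positions"],o["finger_force"])
E
```

```text
std [0.0013 0.0002 0.002 ] F [-0.2191  0.5559 -0.5874] open 0.02811876328935584
[0.5247 0.1004 0.2586] [-3.1415 -0.0026  0.1776] [ 0.4575  0.3638 -0.8547  1.8315  0.3092  1.083  -1.9047] 88.59936252236366
```

jog_arm:
  increments:
    - [-0.002,-0.004,0,0.0213,-0.1203,0]
    - [-0.002,-0.004,0,0.0213,-0.1203,0]
    - [-0.002,-0.004,0,0.0213,-0.1203,0]
    - [-0.001,-0.004,0,0.0213,-0.1203,0]
    - [0,0,0,0.0213,-0.1203,0]

```text
t: 16.3
eef_pos: [0.5134, 0.0828, 0.2536]
tool_rot: [3.138, -0.613, 0.179]
contact_force: [-0.4, 2.0, -1.5]
opening: 0.0283
finger_force: 88.7
```

jog_arm:
  increments:
    - [0,0,0,0,0,0]
    - [0,0,0,0,0,0]
    - [0,0,0,0,0,0]
    - [0,0,0,0,0,0]

```text
t: 16.7
eef_pos: [0.517, 0.0852, 0.2563]
tool_rot: [-3.141, -0.612, 0.179]
contact_force: [0.3, -0.2, -0.9]
opening: 0.0284
finger_force: 88.8
```

```bash
python3 - <<'E'
from h import *
np.set_printoptions(precision=4,suppress=True)
mr=np.array([.5836,.0955,.165])
p,R=state(3);off(p,R,mr);o=robot.get_obs();print(o["joint_positions"])
bush("wrist",mr);bush("wrist",mr+[-.0149,.0846,0])
E
```

```text
std [0.0002 0.0001 0.0002] F [-0.7892 -0.0597 -0.3972] open 0.027813212848606415
TCP [0.5165 0.085  0.2559] rot [-3.1413 -0.6113  0.1787] d_box [ 0.5739  0.0023 -0.8189]
s to mouth plane 0.1134065419713431 hit upslope -0.003456869833942058 left 0.001582955817774788
[ 0.7293 -0.0249 -0.935   2.3276 -0.0045  0.2179 -1.5999]
wrist bush (np.float64(0.702151000656168), np.float64(-0.001), np.float64(0.0)) -> [0.5828 0.0954 0.1644]
wrist bush (np.float64(0.9097846892945165), np.float64(0.0), np.float64(-0.001)) -> [0.5689 0.1791 0.165 ]
```

jog_arm:
  increments:
    - [0.0018,-0.0009,0.0011,0,0,0]
    - [0.0099,0.0018,-0.0143,0,0,0]
    - [0.0099,0.0017,-0.0144,0,0,0]
    - [0,0,0,0,0,0]
    - [0,0,0,0,0,0]

```text
t: 17.45
eef_pos: [0.5278, 0.0834, 0.2384]
tool_rot: [3.136, -0.605, 0.178]
contact_force: [-0.9, 0.4, 0.4]
opening: 0.0283
finger_force: 88.8
```

```bash
cat >> h.py <<'E'
def rodcheck(p,R,rad,foot):
    f=robot.grab_frame("wrist").astype(int); d=R[:,2]
    # rod edges: score laterally/upslope shifted silhouettes is overkill; report pixel rows/cols
    tan=(f[...,2]-f[...,0]>30)&(f[...,2]>70)
    for q in (-.01,.0,foot-.02,foot-.01):
        r,c=proj("wrist",p+q*d)[0][::-1]; r=int(round(r))
        e=[proj("wrist",p+q*d+k*rad*R[:,1])[0,0] for k in (1,-1)]
        g=cv2.GaussianBlur(f[r].astype(np.float32).reshape(1,-1,3),(5,1),0)[0]
        gr=np.abs(np.gradient(g,axis=0)).sum(1)
        L=[int(x)-12+int(np.argmax(gr[int(x)-12:int(x)+13])) for x in sorted(e)]
        print("q",q,"row",r,"pred edges",np.round(sorted(e),1),"seen",L)
    t=proj("wrist",p+foot*d+(rad-.0035)*R[:,0])[0]; col=f[int(t[1])-25:int(t[1])+26,int(round(t[0]))]
    gr=np.abs(np.gradient(col.astype(float),axis=0)).sum(1); print("tip edge pred row",t[1],"strong rows",[(int(t[1])-25+i,int(gr[i])) for i in np.argsort(gr)[::-1][:8]])
E
python3 - <<'E'
from h import *
np.set_printoptions(precision=4,suppress=True)
mr=np.array([.5832,.0954,.165])
p,R=state(3);off(p,R,mr);o=robot.get_obs();print(o["joint_positions"])
bush("wrist",mr);rodcheck(p,R,.015,.0705)
E
```

```text
std [0.     0.0001 0.0001] F [ 0.0781 -0.2359 -0.4967] open 0.028319954586975293
TCP [0.528  0.0832 0.2389] rot [ 3.1356 -0.6061  0.1778] d_box [ 0.5697 -0.0044 -0.8218]
s to mouth plane 0.09292510141446671 hit upslope -0.004344949858282425 left -0.002813416021971713
[ 0.7107  0.0621 -0.948   2.3194  0.429   0.1963 -2.0118]
wrist bush (np.float64(0.6954482291702927), np.float64(0.0), np.float64(0.0)) -> [0.5832 0.0954 0.165 ]
q -0.01 row 320 pred edges [243.2 327.8] seen [245, 331]
q 0.0 row 306 pred edges [246.3 325. ] seen [240, 336]
q 0.05049999999999999 row 254 pred edges [257.  315.5] seen [257, 318]
q 0.06049999999999999 row 247 pred edges [258.5 314.1] seen [259, 316]
tip edge pred row 220.59907962901178 strong rows [(np.int64(214), 71), (np.int64(196), 54), (np.int64(215), 47), (np.int64(195), 45), (np.int64(197), 41), (np.int64(213), 35), (np.int64(231), 9), (np.int64(230), 8)]
```

Joint 6 is at its lower limit and joint 7 is winding towards its own, which explains the lost motion. The rod is round, so I'll roll the tool about its axis to free joint 7.

jog_arm:
  increments:
    - [0,0,0,0.0842,0.0149,-0.122]
    - [0,0,0,0.0842,0.0149,-0.122]
    - [0,0,0,0.0842,0.0149,-0.122]
    - [0,0,0,0.0842,0.0149,-0.122]
    - [0,0,0,0.0842,0.0149,-0.122]

```text
t: 18.2
eef_pos: [0.5278, 0.0811, 0.2391]
tool_rot: [-2.723, -0.446, -0.628]
contact_force: [-0.3, -0.1, -1.7]
opening: 0.028
finger_force: 88.8
```

```bash
python3 - <<'E'
from h import *
np.set_printoptions(precision=4,suppress=True)
mr=np.array([.5832,.0954,.165])
p,R=state(2);off(p,R,mr);o=robot.get_obs();print(o["joint_positions"])
E
```

```text
std [0.0001 0.0008 0.    ] F [0.2977 0.2067 0.1995] open 0.028423067760691638
TCP [0.5279 0.0821 0.2393] rot [-2.723 -0.447 -0.626] d_box [ 0.5668 -0.0007 -0.8239]
s to mouth plane 0.09344583326118269 hit upslope -0.00464136238533181 left -0.0035404050291026144
[ 0.4565  0.041  -0.6839  2.3221  0.2699  0.1918 -2.5631]
```

jog_arm:
  increments:
    - [0,0,0,-0.0842,-0.0149,0.122]
    - [0,0,0,-0.0842,-0.0149,0.122]
    - [0,0,0,-0.0842,-0.0149,0.122]
    - [0,0,0,-0.0842,-0.0149,0.122]
    - [0,0,0,-0.0842,-0.0149,0.122]

```text
t: 18.8
eef_pos: [0.5277, 0.0831, 0.2392]
tool_rot: [3.097, -0.604, 0.244]
contact_force: [0.8, -0.0, -0.5]
opening: 0.0283
finger_force: 88.8
```

jog_arm:
  increments:
    - [0,0,0,-0.0842,-0.0149,0.122]
    - [0,0,0,-0.0842,-0.0149,0.122]
    - [0,0,0,-0.0842,-0.0149,0.122]
    - [0,0,0,-0.0842,-0.0149,0.122]
    - [0,0,0,-0.0842,-0.0149,0.122]

```text
t: 19.3
eef_pos: [0.5277, 0.083, 0.2393]
tool_rot: [2.67, -0.405, 1.072]
contact_force: [-0.0, 1.1, -0.5]
opening: 0.0283
finger_force: 88.8
```

jog_arm:
  increments:
    - [0,0,0,-0.0842,-0.0149,0.122]
    - [0,0,0,-0.0842,-0.0149,0.122]
    - [0,0,0,-0.0842,-0.0149,0.122]
    - [0,0,0,-0.0842,-0.0149,0.122]
    - [0,0,0,-0.0842,-0.0149,0.122]

```text
t: 19.8
eef_pos: [0.5277, 0.083, 0.2393]
tool_rot: [2.524, -0.008, 1.722]
contact_force: [-0.7, -0.0, 0.1]
opening: 0.0285
finger_force: 88.8
```

```bash
python3 - <<'E'
from h import *
np.set_printoptions(precision=4,suppress=True)
mr=np.array([.5832,.0954,.165])
p,R=state(4);off(p,R,mr);o=robot.get_obs();print(o["joint_positions"],R[:,0],R[:,1])
E
```

```text
std [0.     0.0002 0.0001] F [ 1.0485  0.1296 -0.4455] open 0.028164908350240124
TCP [0.5278 0.0827 0.2392] rot [ 2.524  -0.0116  1.717 ] d_box [ 0.5791 -0.0072 -0.8152]
s to mouth plane 0.09338414643332604 hit upslope -0.003330723694471081 left -0.0035035583283325837
[ 0.881   0.0806 -1.1246  2.3254  0.5814  0.1933 -0.6226] [-0.1457  0.9893  0.0116] [0.8076 0.1121 0.579 ]
```

jog_arm:
  increments:
    - [0.0017,0.0022,0.0014,0,0,0]
    - [0.0043,0.0008,-0.0062,0,0,0]
    - [0.0043,0.0008,-0.0062,0,0,0]
    - [0,0,0,0,0,0]
    - [0,0,0,0,0,0]

```text
t: 20.5
eef_pos: [0.5379, 0.0873, 0.228]
tool_rot: [2.525, -0.015, 1.715]
contact_force: [-0.6, 0.2, -0.3]
opening: 0.0285
finger_force: 88.8
```

```bash
python3 - <<'E'
from h import *
np.set_printoptions(precision=4,suppress=True)
mr=np.array([.5832,.0954,.165])
p,R=state(4);off(p,R,mr);o=robot.get_obs();print(o["joint_positions"])
E
```

```text
std [0.     0.0003 0.    ] F [0.0389 0.632  0.5185] open 0.028074601065380494
TCP [0.538  0.0868 0.2282] rot [ 2.5243 -0.0144  1.7137] d_box [ 0.5789 -0.0069 -0.8154]
s to mouth plane 0.07818856759434092 hit upslope -0.0009330000586906626 left -0.0011674836181600427
[ 0.7151  0.1285 -0.9839  2.3167  0.8424  0.1969 -0.8787]
```

Tracking well now. I'll advance into the bore.

jog_arm:
  increments:
    - [0.0028,0.0002,-0.0041,0,0,0]
    - [0.0028,0.0003,-0.0041,0,0,0]
    - [0.0017,0.0003,-0.0025,0,0,0]
    - [0,0,0,0,0,0]

```text
t: 21.1
eef_pos: [0.5454, 0.0871, 0.2172]
tool_rot: [2.525, -0.014, 1.713]
contact_force: [-0.1, -1.2, -0.1]
opening: 0.0283
finger_force: 88.8
```

jog_arm:
  increments:
    - [0.0017,0.0003,-0.0025,0,0,0]
    - [0.0017,0.0003,-0.0025,0,0,0]
    - [0,0,0,0,0,0]

```text
t: 21.4
eef_pos: [0.5488, 0.0877, 0.2124]
tool_rot: [2.525, -0.014, 1.713]
contact_force: [0.5, -0.3, -0.4]
opening: 0.0282
finger_force: 88.8
```

jog_arm:
  increments:
    - [0.0023,0.0004,-0.0033,0,0,0]
    - [0.0023,0.0004,-0.0033,0,0,0]
    - [0.0023,0.0004,-0.0033,0,0,0]
    - [0,0,0,0,0,0]

```text
t: 21.8
eef_pos: [0.5556, 0.089, 0.2024]
tool_rot: [2.525, -0.014, 1.714]
contact_force: [-0.1, 0.1, -0.9]
opening: 0.0282
finger_force: 88.8
```

jog_arm:
  increments:
    - [0.0023,0.0004,-0.0033,0,0,0]
    - [0.0023,0.0004,-0.0033,0,0,0]
    - [0,0,0,0,0,0]

```text
t: 22.1
eef_pos: [0.5602, 0.0898, 0.1958]
tool_rot: [2.525, -0.014, 1.714]
contact_force: [-0.3, 0.5, -0.2]
opening: 0.0283
finger_force: 88.8
```

The thick handle is 33 mm deep with no resistance, so the right bore is the wide one. Releasing.

jog_arm:
  increments:
    - [0,0,0,0,0,0]
    - [0,0,0,0,0,0]
    - [0,0,0,0,0,0]
    - [-0.014,-0.003,0.02,0,0,0]
    - [-0.028,-0.005,0.04,0,0,0]
  claw: 1
  squeeze: 90

```text
t: 22.6
eef_pos: [0.5412, 0.0836, 0.2269]
tool_rot: [2.523, -0.018, 1.709]
contact_force: [0.2, -1.2, 0.8]
opening: 0.0855
finger_force: 0.0
```

```bash
python3 - <<'E'
from h import *
np.set_printoptions(precision=4,suppress=True)
print(robot.get_obs()["eef_pos"],robot.get_obs()["joint_positions"])
for c in ["side","top"]:
  f=robot.grab_frame(c)
  for n in ["handle_thick","handle_thick_mid"]:
    for r in robot.mark_of(c,n): print(c,n,round(r["score"],2),np.round(r["xy"],1))
  for r in robot.cut_out(c,"handle_thick"):
    m=r["region"]
    if m.sum()>5: print(c,round(r["score"],2),np.round(r["bbox"],1),np.median(f[m],axis=0))
print("if inserted at bore:",proj("side",[[.5836-.03*.565,.0955-.003,.165+.025],[.60,.098,.05]]))
E
```

```text
[0.5412 0.0836 0.2269] [ 0.7412  0.1446 -1.0057  2.3134  0.8933  0.1993 -0.9222]
side handle_thick 0.77 [359.6 321.7]
side handle_thick_mid 0.68 [359.7 302. ]
side 0.61 [365.3 307.5  17.4  51.7] [62. 20. 44.]
top handle_thick 0.63 [360.2 168.7]
top handle_thick_mid 0.75 [364.7 162.4]
top 0.74 [363.9 164.6  18.9  19.5] [104.  65. 116.]
if inserted at bore: [[296.7172 173.8068]
 [308.3588 226.1179]]
```

jog_arm:
  increments:
    - [-0.02,0,0.04,0,0,0]
    - [0,-0.02,0.01,-0.0213,0.1203,0]
    - [0,-0.03,0,-0.0213,0.1203,0]
    - [0,-0.03,0,-0.0213,0.1203,0]
    - [0.01,-0.035,0,-0.0213,0.1203,0]
  claw: 0.55

```text
t: 23.5
eef_pos: [0.5484, -0.0352, 0.2433]
tool_rot: [2.968, 0.026, 1.693]
contact_force: [1.6, 1.0, 2.1]
opening: 0.0467
finger_force: 0.0
```

jog_arm:
  increments:
    - [0.025,-0.035,0,-0.0213,0.1203,0]
    - [0,0,-0.01,0,0,0]
    - [0,0,-0.01,0,0,0]
    - [0,0,0,0,0,0]

```text
t: 23.9
eef_pos: [0.5719, -0.0677, 0.2205]
tool_rot: [3.089, 0.03, 1.698]
contact_force: [0.4, 0.7, 0.6]
opening: 0.0472
finger_force: 0.0
```

```bash
python3 - <<'E'
from h import *
np.set_printoptions(precision=4,suppress=True)
p,R=state(3);o=robot.get_obs();print(p,o["tool_rot"],o["joint_positions"])
f=robot.grab_frame("wrist")
for n in ["handle_thin_a","handle_thin_a_mid"]:
    for r in robot.mark_of("wrist",n): print(n,round(r["score"],2),np.round(r["xy"],1),onz("wrist",r["xy"],0 if n[-1]=="a" else .0475))
for r in robot.cut_out("wrist","handle_thin_a"):
    m=r["region"]
    if m.sum()>5: print(round(r["score"],2),np.round(r["bbox"],1),np.median(f[m],axis=0))
cv2.imwrite("pics/w6.png",f)
E
```

```text
std [0.0003 0.0003 0.0007] F [-0.2418 -0.757   0.7425] open 0.0469685120701788
[ 0.5725 -0.0681  0.2228] [3.0845 0.0328 1.6971] [ 0.8161  0.5135 -0.9902  1.8065  0.5342  1.0387 -0.2462]
handle_thin_a 0.88 [191.9 194.8] [ 0.4962 -0.0962  0.    ]
handle_thin_a 0.78 [132.1 267.4] [ 0.4396 -0.1798  0.    ]
handle_thin_a 0.73 [256.3 170.7] [ 0.5554 -0.0656  0.    ]
handle_thin_a_mid 0.91 [258.9 182.1] [ 0.5588 -0.0653  0.0475]
handle_thin_a_mid 0.91 [179.4 206.2] [ 0.4949 -0.0933  0.0475]
0.78 [253.8 188.1  28.4  50.8] [48. 71. 87.]
0.67 [113.5 298.1  69.6  71.2] [44. 63. 77.]
0.66 [177.8 212.6  51.5  56.1] [74. 39. 19.]
```

jog_arm:
  increments:
    - [-0.0155,0.0023,-0.02,0.0255,0.061,0]
    - [0,0,-0.03,0,0,0]
    - [0,0,0,0,0,0]
    - [0,0,0,0,0,0]

```text
t: 24.65
eef_pos: [0.5582, -0.0674, 0.1737]
tool_rot: [-3.141, -0.002, 1.695]
contact_force: [0.5, 0.2, 0.3]
opening: 0.0473
finger_force: 0.0
```

```bash
python3 - <<'E'
from h import *
np.set_printoptions(precision=4,suppress=True)
p,R=state(3);o=robot.get_obs();print(p,o["tool_rot"],R[:,2],o["joint_positions"])
f=robot.grab_frame("wrist")
for n in ["handle_thin_a","handle_thin_a_mid"]:
    for r in robot.mark_of("wrist",n): print(n,round(r["score"],2),np.round(r["xy"],1),onz("wrist",r["xy"],0 if n[-1]=="a" else .0475))
E
```

```text
std [0.0002 0.     0.0002] F [-0.6149  0.7379 -0.1779] open 0.04706004857655366
[ 0.5592 -0.0673  0.1747] [ 3.1396 -0.0011  1.6953] [ 0.0014  0.0015 -1.    ] [ 0.789   0.5885 -0.9516  1.8297  0.559   1.0166 -0.2659]
handle_thin_a 0.72 [209.6 217.6] [ 0.4952 -0.094   0.    ]
handle_thin_a 0.59 [144.5 299.3] [ 0.441  -0.1797  0.    ]
handle_thin_a_mid 0.79 [285.9 211.6] [ 0.5573 -0.067   0.0475]
handle_thin_a_mid 0.6 [195.7 235.6] [ 0.4946 -0.0931  0.0475]
```

jog_arm:
  increments:
    - [-0.002,0.0008,-0.03,0,0,0]
    - [0,0,-0.04,0,0,0]
    - [0,0,-0.033,0,0,0]
    - [0,0,0,0,0,0]
    - [0,0,0,0,0,0]

```text
t: 25.45
eef_pos: [0.5566, -0.0662, 0.0708]
tool_rot: [-3.141, -0.003, 1.696]
contact_force: [0.7, 0.4, -0.1]
opening: 0.0473
finger_force: 0.0
```

jog_arm:
  increments:
    - [0,0,0,0,0,0]
    - [0,0,0,0,0,0]
    - [0,0,0,0,0,0]
    - [0,0,0,0,0,0]
  claw: 0
  squeeze: 90

```text
t: 25.85
eef_pos: [0.5581, -0.0666, 0.0725]
tool_rot: [3.139, -0.001, 1.695]
contact_force: [-0.4, 0.1, 6.4]
opening: 0.0225
finger_force: 87.7
```

jog_arm:
  increments:
    - [0,0,0.03,0,0,0]
    - [0,0,0.045,0,0,0]
    - [-0.005,0.02,0.045,0,0,0]
    - [-0.005,0.035,0.045,0,0,0]
    - [-0.005,0.045,0.03,0,0,0]

```text
t: 26.35
eef_pos: [0.5435, 0.0245, 0.2608]
tool_rot: [3.138, 0.0, 1.691]
contact_force: [0.8, -0.4, -1.3]
opening: 0.0219
finger_force: 87.9
```

jog_arm:
  increments:
    - [-0.008,0.035,0,0.0213,-0.1203,0]
    - [-0.008,0.035,0,0.0213,-0.1203,0]
    - [-0.008,0.035,0,0.0213,-0.1203,0]
    - [-0.005,0.03,0,0.0213,-0.1203,0]
    - [0,0.01,0,0.0213,-0.1203,0]

```text
t: 26.85
eef_pos: [0.513, 0.1711, 0.2585]
tool_rot: [2.544, -0.025, 1.707]
contact_force: [1.9, -2.2, -0.9]
opening: 0.0222
finger_force: 88.0
```

jog_arm:
  increments:
    - [0,0,0,0,0,0]
    - [0,0,0,0,0,0]
    - [0,0,0,0,0,0]
    - [0,0,0,0,0,0]

```text
t: 27.25
eef_pos: [0.516, 0.1669, 0.2578]
tool_rot: [2.551, -0.027, 1.699]
contact_force: [-0.6, -0.4, -1.2]
opening: 0.0223
finger_force: 88.1
```

```bash
python3 - <<'E'
from h import *
np.set_printoptions(precision=4,suppress=True)
ml=np.array([.5687,.1796,.165])
p,R=state(3);off(p,R,ml);o=robot.get_obs();print(o["joint_positions"],R[:,0],R[:,1])
bush("wrist",ml);bush("wrist",ml-[-.0149,.0846,0])
d=R[:,2];print(proj("wrist",[p+q*d for q in(-.0225,.0,.0725)]))
f=robot.grab_frame("wrist");cv2.imwrite("pics/w7.png",f)
for r in robot.cut_out("wrist","handle_thin_a"):
  m=r["region"]
  if m.sum()>50: print(round(r["score"],2),np.round(r["bbox"],1),cv2.fitLine(np.argwhere(m)[:,::-1].astype(np.float32),2,0,.01,.01).ravel())
E
```

```text
std [0.0002 0.     0.0002] F [-0.3201  0.3199  0.0998] open 0.022513023785945847
TCP [0.5155 0.1669 0.2574] rot [ 2.551  -0.0274  1.6996] d_box [ 0.5573 -0.003  -0.8303]
s to mouth plane 0.10696359313982617 hit upslope 0.006171347126345623 left -0.003524562689429857
[ 0.6337  0.0627 -1.1073  2.2661  0.6807  0.3446 -0.9235] [-0.1284  0.9913  0.0274] [0.8257 0.0915 0.5566]
wrist bush (np.float64(0.7552393685581086), np.float64(-0.001), np.float64(0.0010000000000000009)) -> [0.5677 0.1804 0.1644]
wrist bush (np.float64(0.10478440317149994), np.float64(-0.003), np.float64(0.0010000000000000009)) -> [0.581  0.0956 0.1633]
[[292.5298 343.3457]
 [291.8481 306.471 ]
 [290.6076 239.4348]]
0.91 [286.4 289.4  66.7 141.2] [  0.0035   1.     287.0613 295.4997]
```

jog_arm:
  increments:
    - [-0.0076,0.0025,-0.0049,0.0035,-0.0197,0]
    - [0.0043,0.0008,-0.0062,0,0,0]
    - [0.0043,0.0008,-0.0062,0,0,0]
    - [0,0,0,0,0,0]
    - [0,0,0,0,0,0]

```text
t: 28.1
eef_pos: [0.5153, 0.1719, 0.2396]
tool_rot: [2.531, -0.028, 1.703]
contact_force: [-0.2, 0.1, -0.9]
opening: 0.0222
finger_force: 88.1
```

```bash
python3 - <<'E'
from h import *
np.set_printoptions(precision=4,suppress=True)
ml=np.array([.5683,.180,.1648])
p,R=state(4);off(p,R,ml);o=robot.get_obs();print(o["joint_positions"])
bush("wrist",ml)
robot.grab_frame("top");bush("top",ml)
E
```

```text
std [0.0001 0.0001 0.0001] F [ 0.3162 -0.3439 -0.5266] open 0.02206308063761597
TCP [0.5155 0.1716 0.24  ] rot [ 2.5303 -0.0271  1.7019] d_box [ 0.5743 -0.003  -0.8186]
s to mouth plane 0.09225059060057351 hit upslope -0.0005272584431780605 left 0.0006599292144370324
[ 0.5314  0.1085 -1.0408  2.2964  0.9635  0.3298 -1.2103]
wrist bush (np.float64(0.7724479976312089), np.float64(0.0), np.float64(0.0)) -> [0.5683 0.18   0.1648]
top bush (np.float64(0.6528411850412822), np.float64(0.0010000000000000009), np.float64(0.0)) -> [0.5691 0.1801 0.1654]
```

jog_arm:
  increments:
    - [0.0043,0.0006,-0.0061,0,0,0]
    - [0.0043,0.0006,-0.0061,0,0,0]
    - [0.0028,0.0005,-0.0041,0,0,0]
    - [0,0,0,0,0,0]

```text
t: 28.85
eef_pos: [0.5269, 0.1731, 0.223]
tool_rot: [2.531, -0.027, 1.702]
contact_force: [-0.1, 0.9, -0.1]
opening: 0.0226
finger_force: 88.1
```

jog_arm:
  increments:
    - [0.0028,0.0005,-0.0041,0,0,0]
    - [0.0017,0.0003,-0.0025,0,0,0]
    - [0,0,0,0,0,0]

```text
t: 29.15
eef_pos: [0.5322, 0.1736, 0.2173]
tool_rot: [2.53, -0.027, 1.701]
contact_force: [4.3, -0.7, -1.2]
opening: 0.0219
finger_force: 88.0
```

jog_arm:
  increments:
    - [0.0017,0.0003,-0.0025,0,0,0]
    - [0.0017,0.0003,-0.0025,0,0,0]
    - [0,0,0,0,0,0]

```text
t: 29.45
eef_pos: [0.5357, 0.1743, 0.2122]
tool_rot: [2.53, -0.027, 1.701]
contact_force: [5.9, -0.8, -0.5]
opening: 0.022
finger_force: 88.0
```

jog_arm:
  increments:
    - [0.0029,0.0004,-0.0021,0,0,0]
    - [0.0023,0.0004,-0.0033,0,0,0]
    - [0.0023,0.0004,-0.0033,0,0,0]
    - [0,0,0,0,0,0]

```text
t: 29.85
eef_pos: [0.5426, 0.1755, 0.2026]
tool_rot: [2.531, -0.027, 1.701]
contact_force: [5.4, -1.7, -2.0]
opening: 0.0219
finger_force: 88.1
```

jog_arm:
  increments:
    - [0.0023,0.0004,-0.0033,0,0,0]
    - [0.0023,0.0004,-0.0033,0,0,0]
    - [0,0,0,0,0,0]

```text
t: 30.15
eef_pos: [0.5472, 0.1763, 0.1961]
tool_rot: [2.531, -0.027, 1.701]
contact_force: [5.3, -2.6, -2.0]
opening: 0.0223
finger_force: 88.1
```

34 mm deep. Releasing, then going for the second thin handle.

jog_arm:
  increments:
    - [0,0,0,0,0,0]
    - [0,0,0,0,0,0]
    - [0,0,0,0,0,0]
    - [-0.014,-0.003,0.02,0,0,0]
    - [-0.025,-0.005,0.04,0,0,0]
  claw: 1

```text
t: 30.65
eef_pos: [0.5201, 0.1699, 0.2345]
tool_rot: [2.537, -0.028, 1.701]
contact_force: [-0.7, 0.1, 0.2]
opening: 0.0853
finger_force: 0.0
```

```bash
python3 - <<'E'
from h import *
np.set_printoptions(precision=4,suppress=True)
o=robot.get_obs();print(o["eef_pos"],o["tool_rot"],o["joint_positions"],o["contact_force"])
for c in ["side","wrist"]:
  f=robot.grab_frame(c)
  for r in robot.cut_out(c,"handle_thin_a"):
    m=r["region"]
    if m.sum()>5: print(c,round(r["score"],2),np.round(r["bbox"],1),np.median(f[m],axis=0))
  for X in ([.5683,.18,.165],[.5832,.0954,.165]):
    X=np.array(X); n=np.array([.565,.1,-.819])
    for q in (-.03,.012): 
      u=np.round(proj(c,X+q*n)[0]).astype(int); print(c,q,u,f[u[1],u[0]])
E
```

```text
[0.5201 0.1699 0.2345] [ 2.5372 -0.0281  1.7008] [ 0.497   0.1316 -1.0036  2.2902  0.9951  0.3343 -1.2315] [-0.6815  0.0926  0.1987]
side 0.75 [268.9 280.2  15.9  47.5] [78. 31. 14.]
side 0.64 [241.9 309.6  14.9  44.6] [45. 67. 89.]
side -0.03 [287 158] [22 33 52]
side 0.012 [296 170] [167 171 165]
side -0.03 [297 174] [ 52  97 156]
side 0.012 [306 187] [111 113 109]
wrist -0.03 [286 244] [151 157 149]
wrist 0.012 [287 219] [33 51 72]
wrist -0.03 [294 379] [ 60 112 170]
wrist 0.012 [293 336] [28 48 66]
```

jog_arm:
  increments:
    - [-0.01,-0.02,0.03,0,0,0]
    - [0,-0.035,0.01,-0.0213,0.1203,0]
    - [0,-0.035,0,-0.0213,0.1203,0]
    - [0,-0.035,0,-0.0213,0.1203,0]
    - [0,-0.035,0,-0.0213,0.1203,0]
  claw: 0.55

```text
t: 31.35
eef_pos: [0.5195, 0.0385, 0.2506]
tool_rot: [2.93, 0.022, 1.681]
contact_force: [1.9, -0.5, 0.2]
opening: 0.0472
finger_force: 0.0
```

jog_arm:
  increments:
    - [-0.01,-0.035,0,-0.0213,0.1203,0]
    - [-0.01,-0.035,0,0,0,0]
    - [-0.01,-0.035,0,0,0,0]
    - [-0.01,-0.035,0,0,0,0]
    - [-0.01,-0.035,-0.02,0,0,0]

```text
t: 31.85
eef_pos: [0.4708, -0.1373, 0.2312]
tool_rot: [3.045, 0.032, 1.682]
contact_force: [0.7, -1.0, -1.1]
opening: 0.0471
finger_force: 0.0
```

jog_arm:
  increments:
    - [-0.01,-0.015,-0.03,0,0,0]
    - [0,0,0,0,0,0]
    - [0,0,0,0,0,0]
    - [0,0,0,0,0,0]

```text
t: 32.25
eef_pos: [0.461, -0.1484, 0.2014]
tool_rot: [3.046, 0.028, 1.685]
contact_force: [-0.2, -0.0, 0.9]
opening: 0.0474
finger_force: 0.0
```

```bash
cat > g.py <<'E'
from h import *
np.set_printoptions(precision=4,suppress=True)
p,R=state(3);o=robot.get_obs();print(p,o["tool_rot"],R[:,2],o["joint_positions"])
d=R[:,2];ax=np.cross(d,[0,0,-1]);print("rotvec to vertical",ax)
f=robot.grab_frame("wrist")
for n in ["handle_thin_a","handle_thin_a_mid"]:
    for r in robot.mark_of("wrist",n): print(n,round(r["score"],2),np.round(r["xy"],1),onz("wrist",r["xy"],0 if n[-1]=="a" else .0475))
E
python3 g.py
```

```text
std [0.0001 0.0001 0.    ] F [-0.5419  0.1242  0.3134] open 0.0468797824736044
[ 0.461  -0.1485  0.2017] [3.0458 0.0291 1.6852] [ 0.0984 -0.0178 -0.995 ] [ 1.1387  0.3219 -1.0067  2.0681  0.3727  0.8287  0.0414]
rotvec to vertical [0.0178 0.0984 0.    ]
handle_thin_a 0.9 [238.4 215.2] [ 0.4371 -0.1816  0.    ]
handle_thin_a 0.68 [311.8 127.2] [ 0.4941 -0.0959  0.    ]
handle_thin_a_mid 0.6 [323. 129.] [ 0.4943 -0.0932  0.0475]
```

jog_arm:
  increments:
    - [-0.01,-0.0157,-0.015,0.0089,0.0492,0]
    - [-0.01,-0.0158,-0.02,0.0089,0.0492,0]
    - [0,0,0,0,0,0]
    - [0,0,0,0,0,0]

```text
t: 32.95
eef_pos: [0.4399, -0.1805, 0.1657]
tool_rot: [-3.141, -0.002, 1.684]
contact_force: [0.6, 0.4, 0.6]
opening: 0.0473
finger_force: 0.0
```

```bash
python3 g.py; python3 - <<'E'
from h import *
robot.grab_frame("wrist")
for r in robot.cut_out("wrist","handle_thin_a"): print(r["score"],r["bbox"])
a=np.linspace(0,6.28,40)
for x,y in ((.441,-.18),(.441,-.177),(.438,-.18)):
  q=np.vstack([proj("wrist",[[x+r*np.cos(t),y+r*np.sin(t),z] for t in a]) for z,r in ((0.001,.009),(.095,.009),(.092,.012))]); print(x,y,(q.min(0)+q.max(0))/2,q.max(0)-q.min(0))
E
```

```text
std [0.     0.     0.0002] F [-0.2105  0.5246  0.9476] open 0.04707068296164734
[ 0.4403 -0.1802  0.1664] [3.1414 0.     1.6857] [ 0.      0.0005 -1.    ] [ 1.1144  0.4233 -0.9355  2.0417  0.4402  0.8879  0.0496]
rotvec to vertical [-0.0005  0.      0.    ]
handle_thin_a 0.85 [285.7 195.9] [ 0.4377 -0.1786  0.    ]
handle_thin_a 0.68 [372.8  96.5] [ 0.4942 -0.0944  0.    ]
handle_thin_a_mid 0.68 [388.   96.3] [ 0.4933 -0.0956  0.0475]
0.58 [290.6, 221.2, 39.2, 73.3]
0.441 -0.18 [290.73885946 221.75001844] [41.86840907 68.90141285]
0.441 -0.177 [291.351896   217.55665743] [42.04259302 67.79006536]
0.438 -0.18 [285.53453448 221.26690905] [41.88555705 68.77249372]
```

jog_arm:
  increments:
    - [0.0005,0.0002,-0.03,0,0,0]
    - [0,0,-0.035,0,0,0]
    - [0,0,-0.03,0,0,0]
    - [0,0,0,0,0,0]
    - [0,0,0,0,0,0]

```text
t: 33.85
eef_pos: [0.4402, -0.1804, 0.071]
tool_rot: [-3.14, -0.002, 1.685]
contact_force: [0.3, 0.8, 0.3]
opening: 0.0467
finger_force: 0.0
```

jog_arm:
  increments:
    - [0,0,0,0,0,0]
    - [0,0,0,0,0,0]
    - [0,0,0,0,0,0]
    - [0,0,0,0,0,0]
  claw: 0
  squeeze: 90

```text
t: 34.25
eef_pos: [0.4415, -0.1814, 0.0724]
tool_rot: [3.141, 0.001, 1.684]
contact_force: [-0.7, 0.7, 7.2]
opening: 0.0223
finger_force: 87.8
```

jog_arm:
  increments:
    - [0,0,0.03,0,0,0]
    - [0,0,0.045,0,0,0]
    - [0.01,0.02,0.045,0,0,0]
    - [0.01,0.035,0.045,0,0,0]
    - [0.01,0.04,0.03,0,0,0]

```text
t: 34.75
eef_pos: [0.4694, -0.0921, 0.2618]
tool_rot: [3.141, 0.002, 1.681]
contact_force: [1.3, -0.0, -1.1]
opening: 0.022
finger_force: 88.0
```

jog_arm:
  increments:
    - [0.008,0.04,0,0,0,0]
    - [0.008,0.04,0,0,0,0]
    - [0.008,0.04,0,0,0,0]
    - [0.008,0.04,0,0,0,0]
    - [0.008,0.035,0,0,0,0]

```text
t: 35.25
eef_pos: [0.5084, 0.1054, 0.2596]
tool_rot: [-3.141, -0.0, 1.685]
contact_force: [0.2, -0.3, -0.6]
opening: 0.0222
finger_force: 88.1
```

jog_arm:
  increments:
    - [0.003,0.03,0,0.0213,-0.1203,0]
    - [0.002,0.02,0,0.0213,-0.1203,0]
    - [0,0.01,0,0.0213,-0.1203,0]
    - [0,0,0,0.0213,-0.1203,0]
    - [0,0,0,0.0213,-0.1203,0]

```text
t: 35.75
eef_pos: [0.513, 0.1641, 0.2597]
tool_rot: [2.528, -0.036, 1.698]
contact_force: [2.7, -2.5, -0.9]
opening: 0.0222
finger_force: 88.2
```

jog_arm:
  increments:
    - [0,0,0,0,0,0]
    - [0,0,0,0,0,0]
    - [0,0,0,0,0,0]

```text
t: 36.05
eef_pos: [0.5154, 0.1639, 0.2605]
tool_rot: [2.532, -0.037, 1.695]
contact_force: [0.6, 0.5, -0.4]
opening: 0.022
finger_force: 88.3
```

```bash
cat > k.py <<'E'
from h import *
np.set_printoptions(precision=4,suppress=True)
ml=np.array([.5685,.180,.165])
p,R=state(3);off(p,R,ml);o=robot.get_obs();print(o["joint_positions"],R[:,0],o["finger_force"])
bush("wrist",ml)
E
python3 k.py
```

```text
std [0.0002 0.     0.0003] F [-0.0655 -0.1245 -0.9261] open 0.022454922119937024
TCP [0.5152 0.164  0.26  ] rot [ 2.5326 -0.0376  1.6952] d_box [ 0.5728  0.0019 -0.8197]
s to mouth plane 0.10952903402989912 hit upslope 0.009180817229137179 left -0.006271019401645823
[ 0.6094  0.0356 -1.0625  2.2815  0.6422  0.3061 -0.8946] [-0.124   0.9916  0.0376] 88.28010678291321
wrist bush (np.float64(0.7783110138905986), np.float64(-0.001), np.float64(0.0010000000000000009)) -> [0.5675 0.1808 0.1644]
```

jog_arm:
  increments:
    - [-0.0086,0.0045,-0.0054,0,0,0]
    - [0.0043,0.0008,-0.0062,0,0,0]
    - [0.0043,0.0008,-0.0062,0,0,0]
    - [0,0,0,0,0,0]
    - [0,0,0,0,0,0]

```text
t: 36.75
eef_pos: [0.5135, 0.17, 0.2408]
tool_rot: [2.534, -0.037, 1.696]
contact_force: [0.1, -0.0, -0.8]
opening: 0.022
finger_force: 88.3
```

```bash
python3 k.py
```

```text
std [0.     0.0001 0.0001] F [-0.1405  0.0134 -1.4534] open 0.02209862362475691
TCP [0.5136 0.1698 0.2412] rot [ 2.5334 -0.0365  1.696 ] d_box [ 0.5722  0.0015 -0.8201]
s to mouth plane 0.09443425552011663 hit upslope -0.0022313329617244843 left -0.00038115776513505993
[ 0.5281  0.0932 -1.0242  2.2995  0.9048  0.3144 -1.1612] [-0.1248  0.9915  0.0365] 88.28064322471619
wrist bush (np.float64(0.7589445864643665), np.float64(0.0), np.float64(0.0010000000000000009)) -> [0.5683 0.181  0.165 ]
```

jog_arm:
  increments:
    - [0.0016,0.0006,0.0011,0,0,0]
    - [0.0043,0.0008,-0.0062,0,0,0]
    - [0.0043,0.0008,-0.0062,0,0,0]
    - [0.0028,0.0005,-0.0041,0,0,0]
    - [0,0,0,0,0,0]

```text
t: 37.45
eef_pos: [0.5266, 0.1722, 0.2253]
tool_rot: [2.534, -0.036, 1.696]
contact_force: [0.0, 0.2, 0.1]
opening: 0.0219
finger_force: 88.3
```

jog_arm:
  increments:
    - [0.0028,0.0005,-0.0041,0,0,0]
    - [0.0017,0.0003,-0.0025,0,0,0]
    - [0,0,0,0,0,0]

```text
t: 37.75
eef_pos: [0.5312, 0.1731, 0.2191]
tool_rot: [2.533, -0.036, 1.696]
contact_force: [0.0, 0.1, -0.8]
opening: 0.022
finger_force: 88.3
```

jog_arm:
  increments:
    - [0.0017,0.0003,-0.0025,0,0,0]
    - [0.0017,0.0003,-0.0025,0,0,0]
    - [0,0,0,0,0,0]

```text
t: 38.05
eef_pos: [0.5347, 0.1737, 0.214]
tool_rot: [2.533, -0.036, 1.696]
contact_force: [1.8, -0.5, -0.8]
opening: 0.0221
finger_force: 88.3
```

jog_arm:
  increments:
    - [0.0025,0.0004,-0.0032,0,0,0]
    - [0.0023,0.0004,-0.0033,0,0,0]
    - [0.0023,0.0004,-0.0033,0,0,0]
    - [0,0,0,0,0,0]

```text
t: 38.45
eef_pos: [0.5417, 0.1749, 0.2038]
tool_rot: [2.534, -0.036, 1.696]
contact_force: [1.7, 1.0, -0.1]
opening: 0.0224
finger_force: 88.3
```

jog_arm:
  increments:
    - [0.0023,0.0004,-0.0033,0,0,0]
    - [0.0023,0.0004,-0.0033,0,0,0]
    - [0.0012,0.0002,-0.0017,0,0,0]
    - [0,0,0,0,0,0]

```text
t: 38.85
eef_pos: [0.5475, 0.1759, 0.1956]
tool_rot: [2.534, -0.036, 1.696]
contact_force: [1.5, 0.3, -0.5]
opening: 0.0219
finger_force: 88.3
```

jog_arm:
  increments:
    - [0,0,0,0,0,0]
    - [0,0,0,0,0,0]
    - [0,0,0,0,0,0]
    - [-0.014,-0.003,0.02,0,0,0]
    - [-0.025,-0.005,0.04,0,0,0]
  claw: 1

```text
t: 39.35
eef_pos: [0.521, 0.1686, 0.2338]
tool_rot: [2.539, -0.036, 1.694]
contact_force: [-0.2, -0.1, 0.9]
opening: 0.0851
finger_force: 0.0
```

jog_arm:
  increments:
    - [-0.015,0,0.04,0,0,0]
    - [-0.015,0,0.03,0,0,0]
    - [0,0,0,0,0,0]
    - [0,0,0,0,0,0]
    - [0,0,0,0,0,0]

```text
t: 39.85
eef_pos: [0.5086, 0.1613, 0.2639]
tool_rot: [2.545, -0.028, 1.682]
contact_force: [-0.0, -0.7, -0.3]
opening: 0.0856
finger_force: 0.0
```

```bash
python3 - <<'E'
from h import *
np.set_printoptions(precision=3,suppress=True)
o=robot.get_obs();print(o["eef_pos"],o["contact_force"],o["joint_positions"])
n=np.array([.565,.1,-.819])
for c in ["side","top","wrist"]:
  f=robot.grab_frame(c)
  for nm in ["handle_thin_a","handle_thick"]:
   for r in robot.cut_out(c,nm):
    m=r["region"]
    if m.sum()>5: print(c,nm,round(r["score"],2),np.round(r["bbox"],1),np.median(f[m],axis=0))
  for nm in ["tumbler","shaker","dip_bowl"]:
   for r in robot.mark_of(c,nm)[:1]: print(c,nm,np.round(r["xy"],1),onz(c,r["xy"],0))
  for X in ([.5683,.18,.165],[.5832,.0954,.165]):
    q=np.round(proj(c,[np.array(X)+k*n for k in (-.05,-.03,-.01,.005)])).astype(int); print(c,[f[b,a].tolist() for a,b in q if 0<=a<560 and 0<=b<420])
  if c=="side": cv2.imwrite("pics/s9.png",f)
E
```

```text
[0.509 0.161 0.264] [-0.018 -0.651 -0.286] [ 0.587  0.004 -1.038  2.28   0.549  0.328 -0.821]
side handle_thin_a 0.78 [268.6 280.5  18.4  45.4] [78. 31. 14.]
side handle_thick 0.74 [364.5 307.1  20.3  49.3] [61. 20. 44.]
side tumbler [351.7 275.4] [ 0.684 -0.029  0.   ]
side shaker [238.7 275.4] [ 0.436 -0.018  0.   ]
side dip_bowl [213.  212.3] [0.368 0.253 0.   ]
side [[92, 104, 108], [22, 32, 52], [189, 191, 182], [84, 86, 83]]
side [[104, 108, 103], [52, 96, 154], [170, 174, 166], [83, 85, 82]]
top handle_thin_a 0.67 [329.9 231.6  10.8  17.8] [179. 100.  87.]
top handle_thin_a 0.45 [230.9 184.8  93.6  88.7] [ 68. 119. 179.]
top handle_thick 0.49 [365.  161.2  19.2  19.3] [109.  67. 120.]
top tumbler [308.3 166.9] [ 0.671 -0.044  0.   ]
top shaker [305.5 162.7] [ 0.682 -0.037  0.   ]
top dip_bowl [193.1 279.5] [0.372 0.251 0.   ]
top [[47, 52, 61], [44, 50, 60], [42, 48, 60], [44, 50, 61]]
top [[191, 197, 194], [173, 180, 177], [141, 151, 153], [38, 64, 97]]
wrist [[189, 194, 185], [91, 92, 89], [30, 48, 66], [29, 51, 69]]
wrist [[58, 98, 145], [184, 190, 180], [82, 83, 79], [40, 53, 69]]
```

```bash
python3 -c "
from cell import robot
print(robot.job_done())"
```

```text
the job is handed in; nothing more can be done
None
```

The job is handed in at about 40 s, with the thick handle dropped through the right bore (the wide one) and both thin handles through the left; afterwards no loose handle showed outside and both bores looked empty, but I did not see the handles in the bays.

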